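Dock the parts crate and hold the bolt out with the key

TASK

Push the small parts crate along the roller track into the bay until it is fully home against the back stop, without lifting or tipping it. Then take the key out of its wooden block, push it down into the lock beside the bay until its shoulder sits on the lock plate (wiggle it a little where the sticky pins resist), and turn it clockwise, seen from above, a quarter turn to its stop, so that the bolt comes out behind the crate. The lock springs back, so finish still gripping the key and holding it turned; leave the jar, the tape measure and the cork block where they are.

Things in the scene. Friction and masses are not known exactly. Their poses are not given: they have to be found in the camera images.
- station: Grey steel docking station, fixed on the table: a straight roller track with a bay at its +y end. Axes: +y is the travel into the bay, +x away from the lock, z up; origin on the table under the track's middle line. Ten free rollers from y = -172 to +116 mm, tops at z = 32 mm. Inner faces of the side rails at x = -60 and +60 mm, rail tops at z = 40 mm, in the bay (y = 22 to 150 mm) 68 mm.
- back_stop (a point): Middle of the bay's back stop face (the face looks to -y), 50 mm above the table, at y = 134 mm in the station's frame; the stop is 68 mm high. Axes as the station's.
- bolt_hole (a point): Where the 12 mm round bolt comes out of the lock case towards +x, behind the docked crate; at x = -67, y = 0, z = 50 mm in the station's frame. The barrel drives it out 24 mm at a full turn; it clears the crate only if that is within 8 mm of the back stop.
- crate: Open plywood crate, 110 mm (its x, across the track) by 120 mm (its y, along it) by 65 mm high, walls 6 mm, 0.3 to 0.8 kg, a nut and a bolt fixed in it; origin at the centre of its underside. Stands on the rollers between the rails (5 mm play each side), before the bay. Home: its origin at y = 74 mm in the station's frame. 1 to 2 N moves it.
- key: Steel double-bit key, upright in the block, 0.09 kg. Origin on its axis at the underside of its shoulder (disc, 26 mm across, 4 thick), z up. Bow 34 mm wide along x, 8 thick along y, 4 to 42 mm above the origin: grip it across its 8 mm. Below: 6 mm round shank, flat blade 16 mm along x, 5 along y, 19 to 33 mm below the origin, rounded tip to 38 below. Same after half a turn about z.
- key_block: Wooden block 70 x 70 x 50 mm, fixed on the table; the key hangs by its shoulder in a slot 20 x 9 mm (long side along the block's x) in the middle of its top, blade 38 mm down; lift the key straight up by 45 mm to clear it. Origin at the centre of the underside.
- lock_mouth (a point): Keyhole centre on the top of the steel lock plate, 75 mm above the table, on the 80 x 80 mm lock case; axes as the station's. Slot 19 mm along x, 8 along y, chamfered; plate 8 mm thick. Key goes straight down, blade along x, either way round; home: its origin here. Over the last 15 mm sticky pins resist with 5 to 12 N; 0.1 rad wiggles help. It turns only within 10 mm of home.
- barrel (a joint): Turn of the lock barrel in rad: 0 at rest (keyway along the slot), growing clockwise seen from above to a hard stop at 1.48. The key has up to 0.15 rad of play in it. A spring turns it back: about 0.06 N m at 0, 0.15 N m at the stop.
- jar: Bystander: glass jar, 72 mm across, 102 mm high, standing on the table; leave it alone. Origin at the centre of the underside.
- tape: Bystander: tape measure, 36 x 86 x 62 mm high; leave it alone. Origin at the centre of the underside.
- cork: Bystander: cork block, 60 x 105 x 30 mm high; leave it alone. Origin at the centre of the underside.
There are look-alikes about, which are no part of the job. Several things have the shape of the key; the one meant has the colours described above.

How it is judged:
On the way, in this order (a step that is already met when the one before it is completed fails the run):
1. the crate is home in the bay (y of crate in the frame of station above 0.066 m and z of crate in the frame of station below 0.037 m and angle between crate's own z axis and vertical below 0.1 rad and value of joint barrel below 0.3 rad), for 0.2 s.
2. the key is gripped and fully in the lock, its shoulder on the plate (y of crate in the frame of station above 0.066 m and z of crate in the frame of station below 0.037 m and angle between crate's own z axis and vertical below 0.1 rad and horizontal distance between key and lock_mouth below 0.005 m and z of key in the frame of lock_mouth below 0.0035 m and angle between key's own z axis and vertical below 0.15 rad and contact force between the fingers and key above 1 N), for 0.1 s.
3. the key has been turned to its stop (y of crate in the frame of station above 0.066 m and z of crate in the frame of station below 0.037 m and angle between crate's own z axis and vertical below 0.1 rad and horizontal distance between key and lock_mouth below 0.005 m and z of key in the frame of lock_mouth below 0.0035 m and angle between key's own z axis and vertical below 0.15 rad and value of joint barrel above 1.25 rad), for 0.2 s.
At the end, for the whole second after the job is handed in: The crate stands level on the rollers in the bay within 8 mm of the back stop and at rest; the key is upright in the lock, its shoulder within 3.5 mm of the plate and on its axis within 5 mm; the barrel is held turned by more than 1.25 rad (stop at 1.48) and the fingers still grip the key (all of step 3 and contact force between the fingers and key above 1 N and linear speed of crate below 0.02 m/s); the arm keeps its last pose, push and grip.
It fails at once if a bystander (jar, tape measure or cork block) is moved by more than 2 cm (distance of any of jar, tape, cork from where it was at the start of the episode above 0.02 m).
It fails at once if the crate is lifted off the rollers or tipped (height (world z) of crate above 0.06 m or angle between crate's own z axis and vertical above 0.35 rad).
It also fails if it takes over 64 s, if anything falls off the work surface, if the arm or the gripper's body presses on something with over 40 N, if the wrist force passes 120 N, or if a joint passes its speed limit or range.

ROBOT

A 6-joint arm with a two-finger parallel gripper is mounted at the origin on a cart in front of the work surface, level with it; the furniture and walls round the work are solid. World frame = base frame: x ahead of the robot, y to its left, z up, the work surface at z = 0. Lengths are in m, angles in rad, forces in N, time in s.
With the tool pointing down it reaches from about 0.3 to 0.95 m from the base axis. Payload 3.1 kg.
Tool frame: the origin (TCP) lies on the centre line of the jaws, within the pads' length; the fingertips stand 11 mm ahead of it and the grasp point (between the pads) lies 8 mm behind it (manip.finger_overhang is the distance from the TCP to the fingertips, in m); x points along the fingers, z is the direction in which the jaws open and shut, and the axes are right-handed (so a half turn about x gives the same grasp; the last joint's range is limited). The gripper opens to 85 mm and grips with 20 to 120 N. Pads are 22 mm wide; open, the fingers measure 114 mm over their backs; the gripper's body (76 mm by 85 mm) begins 54 mm behind the grasp point. The pads swing forward as they close: fully open they stand 13 mm farther back than shut.
Start: joints at [-0.07, 0.308, 1.634, -0, 1.2, -0.07], TCP at [0.625, -0, 0.209] pointing down, gripper open.
Joint ranges: [-3.06, 3.06], [-0.79, 1.96], [0.05, 2.63], [-1.19, 4.34], [0.05, 2.64], [-2.94, 2.94]. Speed limits (rad/s): [2.79, 2.79, 3.14, 3.14, 3.14, 3.14].

INTERFACE

Orientations are given as a rotation vector (axis times angle).
In Python, from station import get_obs, eyes, manip gives the robot as it stands. The module is installed in compiled form; this text tells all that it offers.
- The arm moves only by the tool carry_out, never from a script. Its argument "plan" is a list of rows, each a list of 7 numbers: the shift along the tool's x, y, z in units of 30 mm (1.0 is 30 mm), then the turn, a rotation vector about the tool's x, y, z in units of 5 degrees (1.0 is 5 degrees), then the gripper command: -1 is shut, 1 is fully open, values between are in proportion. A call has exactly 5 rows; each row is the pose to reach, as a shift and turn from the pose commanded when the call began, along the tool's axes at that moment; what a row does not reach only later rows make up. A row lasts 1/10 s, in which the tool goes at most 50 mm and 8.59 degrees, less where a joint would pass 70% of its speed; a pose out of reach is approached as far as the arm can. A call with a gripper value outside its range is refused whole. The fingers move at their own pace and stop on an object; "grip_force" is the grip in N (left out, the last holds). Time passes only in rows, so rows that repeat a pose let the fingers close, or fill a call up. It gives the time, the measured TCP pose, the force and the opening at its end, in the units of the state.
- get_obs(): the state, without advancing time (a new reading comes with each control period).
- eyes.read_camera(name): name is "scene" or "side" or "wrist"; returns (picture, depth): 400x640x3 uint8, blue, green, red; 400x640 float32, m along the optical axis (not along the pixel's ray), 0 where there is no reading.
- eyes.camera_model(name): a dict with "intrinsics" (3x3 intrinsics, pixels), "k1" (the pictures are not rectified: a ray, as slopes to the right and down, at radius r is drawn at 1 + k1 r^2 times it, then the intrinsics apply), "R" (3x3) and "t" (3): a world point X has camera coordinates R X + t; the wrist camera has in their place "tool_from_camera" (4x4, takes a point from camera to tool coordinates, whose origin is the TCP and whose axes are the tool frame's). Camera axes: x right, y down, z forward; pixel columns grow to the right and rows downward; lengths in m; the calibration is good to about 2 mm. A picture is of the moment at which its call begins: read the wrist's pose just before it. camera_model takes no time and is no camera call.
- manip.close_job(): hands the job in, once; it reports no verdict.
The state is a dict: "time_s": time; "joint_positions": joint angles; "qvel": joint speeds; "joint_torque": joint torques, N m; "tcp_pos": TCP position; "tcp_rot": TCP orientation; "wrist_force": force on the tool from outside, world axes, zero at the start; "wrist_torque": the same for the moment, N m; "opening": finger opening in m.
Only numpy, scipy, OpenCV 4.12 (cv2) and the standard library are available. Lean on these libraries where they do the work, as an engineer would, in place of code of your own. Each camera call takes 0.05 s, during which the arm holds its last target.

## Working session

There is one attempt and no reset: what is moved stays moved. The work goes in short steps, Python scripts to look and compute and a tool call to move; the robot and the scene stay as the last step left them, time stands still between calls to the robot, and variables do not carry over. Pictures are saved under pics/ and viewed, and the job is handed in when it is done.

Besides the shell and the picture viewer there is one more tool, called after "Request:" as name([rows], argument=value, ...), one row to a line, values as JSON. carry_out: Moves the arm, as the interface text tells. Its arguments: {"type":"object","properties":{"plan":{"type":"array","items":{"type":"array","items":{"type":"number"}}},"grip_force":{"type":"number"}},"required":["plan"]}

```bash
mkdir -p pics
cat > h.py <<'E'
import numpy as np, cv2, sys
from station import get_obs, eyes, manip
from scipy.spatial.transform import Rotation as Ro
np.set_printoptions(precision=4,suppress=True)
def grab(n):
    o=get_obs(); im,d=eyes.read_camera(n); np.savez('last_%s.npz'%n,im=im,d=d,p=o['tcp_pos'],r=o['tcp_rot']); return im,d
def model(n):
    m=eyes.camera_model(n); K=np.array(m['intrinsics'])
    if 'R' in m: return K,m['k1'],np.array(m['R']),np.array(m['t'])
    z=np.load('last_%s.npz'%n); T=np.array(m['tool_from_camera']); Rt=Ro.from_rotvec(z['r']).as_matrix()
    Rw=Rt@T[:3,:3]; c=Rt@T[:3,3]+z['p']; return K,m['k1'],Rw.T,-Rw.T@c
def rays(n,uv):
    K,k1,R,t=model(n); uv=np.atleast_2d(np.array(uv,float))
    s=cv2.undistortPoints(uv[:,None,:],K,np.array([k1,0,0,0,0.]))[:,0]
    return s,R,t
def plane(n,uv,z):
    s,R,t=rays(n,uv); c=-R.T@t; d=np.c_[s,np.ones(len(s))]@R
    return c+d*((z-c[2])/d[:,2])[:,None]
def deep(n,uv,d):
    s,R,t=rays(n,uv); return (np.c_[s,np.ones(len(s))]*np.array(d).reshape(-1,1)-t)@R
def cloud(n):
    z=np.load('last_%s.npz'%n); v,u=np.mgrid[0:400,0:640]; P=deep(n,np.c_[u.ravel(),v.ravel()],z['d'].ravel()).reshape(400,640,3); P[z['d']==0]=np.nan; return P
def proj(n,X):
    K,k1,R,t=model(n); X=np.atleast_2d(np.array(X,float)); return cv2.projectPoints(X,cv2.Rodrigues(R)[0],t,K,np.array([k1,0,0,0,0.]))[0][:,0]
E
python3 - <<'E'
from h import *
for n in ['scene','side','wrist']:
    im,d=grab(n); cv2.imwrite('pics/a_%s.png'%n,im); K,k,R,t=model(n); print(n,K[0,0],k,-R.T@t,R[2])
print(get_obs())
print(eyes.camera_model('wrist')['tool_from_camera'],manip.finger_overhang)
E
```

```text
scene 492.5000420344432 -0.0917401681137323 [-0.1771  0.804   1.346 ] [ 0.4142 -0.4825 -0.7718]
side 393.48096601455677 -0.03918601223756524 [ 0.2427 -0.8763  0.5906] [ 0.2657  0.8353 -0.4814]
wrist 297.0733221548184 0.011959443045504493 [0.6241 0.0726 0.3732] [-0.0018 -0.286  -0.9582]
{'time_s': 0.15, 'joint_positions': array([-0.0697,  0.3088,  1.6349, -0.    ,  1.1997, -0.0697]), 'qvel': array([-0.0023, -0.0019, -0.0039, -0.0018,  0.0015, -0.0009]), 'joint_torque': array([ -0.0008, -41.5801, -27.7146,  -0.0002,   0.006 ,  -0.    ]), 'tcp_pos': array([0.6243, 0.    , 0.2078]), 'tcp_rot': array([0.0001, 1.5726, 0.0001]), 'wrist_force': array([-0.3492,  0.0286, -0.0015]), 'wrist_torque': array([ 0.031 ,  0.0404, -0.036 ]), 'opening': 0.08526947338198253}
[[-0.0003 -0.2861  0.9582 -0.1655]
 [-0.0004 -0.9582 -0.2861  0.0726]
 [ 1.     -0.0004  0.0002 -0.0005]
 [ 0.      0.      0.      1.    ]] 0.011
```

View pics/a_scene.png

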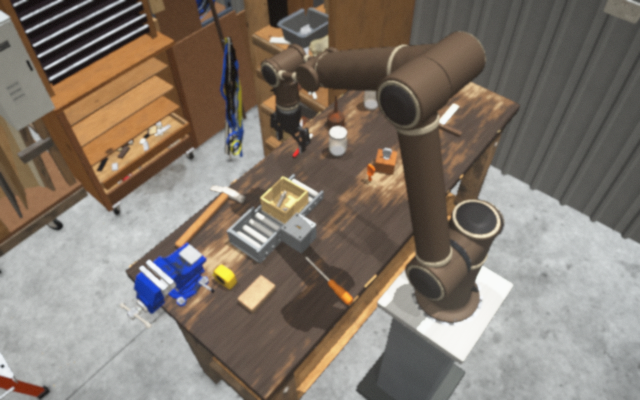

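View pics/a_side.png

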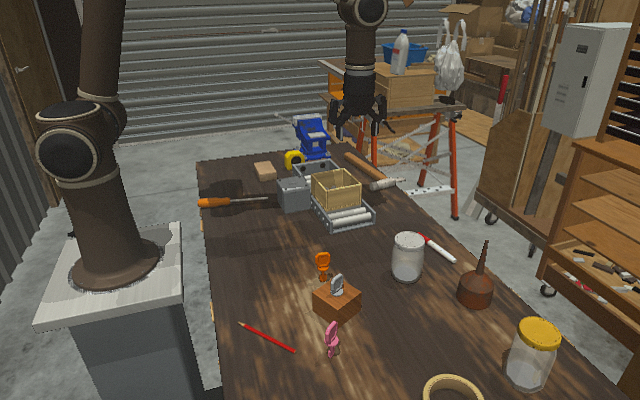

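View pics/a_wrist.png

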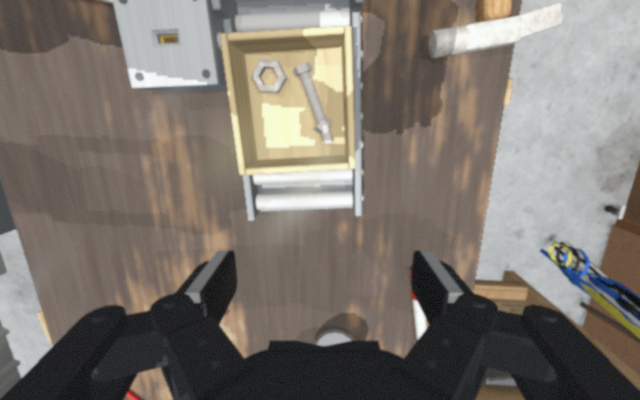

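The side view shows three key shapes: orange at (322,265) beside the block, grey in the wooden block at (337,287), and pink at (332,340). The steel-grey one in the block matches the description. The wrist view shows the crate at (290,100) and the lock plate with its slot at (167,38).

Run:
```python
from h import *
im=np.load('last_side.npz')['im']; cv2.imwrite('pics/b_key.png',cv2.resize(im[235:365,270:400],None,fx=4,fy=4,interpolation=cv2.INTER_CUBIC))
P=cloud('side')
for n,uv in dict(block=(337,302),key=(338,283),orange=(322,262),pink=(333,340),jar=(408,260),jar2=(537,360),tape=(294,158),cork=(265,170)).items(): print(n,P[uv[1],uv[0]])
# wrist: slot, crate corners
im=np.load('last_wrist.npz')['im']; cv2.imwrite('pics/b_w.png',cv2.resize(im[0:230,100:380],None,fx=2.8,fy=2.6,interpolation=cv2.INTER_CUBIC))
W=cloud('wrist')
for uv in [(150,60),(167,38),(230,100),(352,100),(300,170),(250,200),(358,200),(300,202),(295,150)]: print(uv,W[uv[1],uv[0]])
```

```text
block [ 0.4432 -0.346   0.0501]
key [ 0.4548 -0.3198  0.0729]
orange [ 0.4531 -0.2247  0.0548]
pink [ 0.4072 -0.4236  0.0417]
jar [ 0.6227 -0.2963  0.0693]
jar2 [ 0.6798 -0.5964  0.0797]
tape [0.5506 0.3846 0.0429]
cork [0.4374 0.3455 0.0307]
(150, 60) [0.4653 0.1171 0.0757]
(167, 38) [0.4758 0.1386 0.0593]
(230, 100) [0.541  0.0822 0.0963]
(352, 100) [0.6487 0.0822 0.0955]
(300, 170) [0.6014 0.0201 0.0987]
(250, 200) [ 0.5379 -0.026   0.0423]
(358, 200) [ 0.6637 -0.0268  0.0395]
(300, 202) [ 0.5951 -0.0313  0.0328]
(295, 150) [0.5915 0.0314 0.0392]
```

View pics/b_key.png

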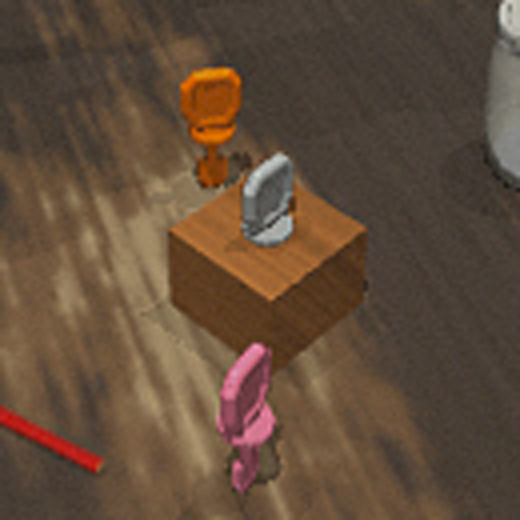

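View pics/b_w.png

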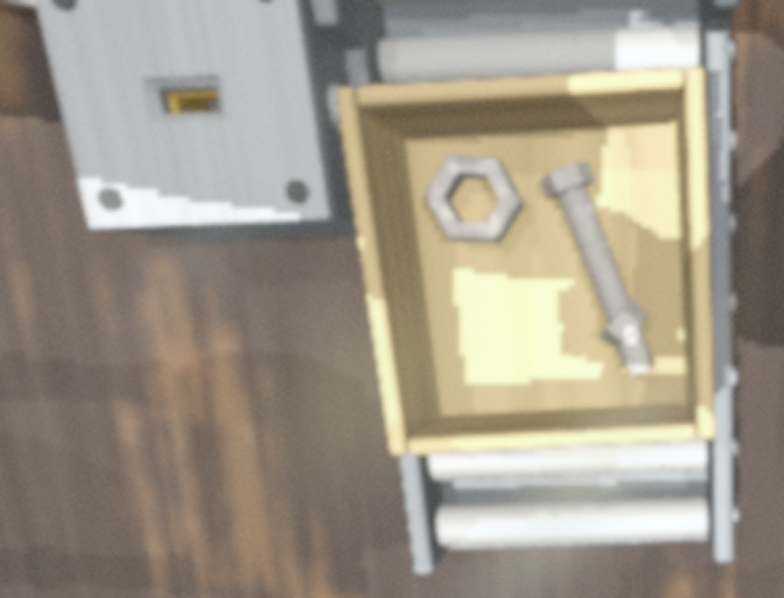

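Run:
```python
from h import *
def c(p): p=np.array(p,float); return np.c_[p[:,0]/2.8+100,p[:,1]/2.6]-0.0
def ang(a,b): d=b-a; return np.degrees(np.arctan2(d[1],d[0]))
for nm,p,z in [('platefront',[(90,228),(328,217)],.075),('plateright',[(328,217),(303,5)],.075),('cratefront',[(395,453),(712,436)],.097),('crateright',[(712,436),(705,70)],.097),('crateleft',[(395,453),(340,88)],.097),('railends',[(415,572),(733,560)],.04),('railR',[(733,560),(725,440)],.04),('slot',[(165,101),(218,100)],.065),('slotouter',[(148,78),(220,118)],.075),('firstroller',[(438,527),(708,521)],.032)]:
    X=plane('wrist',c(p),z); print(nm,X[:,:2].ravel(),ang(X[0],X[1]))
# slot by depth/colour
im=np.load('last_wrist.npz')['im']; h=cv2.cvtColor(im,cv2.COLOR_BGR2HSV)
s=h[20:60,140:200]; m=((s[...,1]>120)&(s[...,0]>10)&(s[...,0]<35)); print(np.argwhere(m).mean(0)[::-1]+[140,20],m.sum())
# side cloud block top & key
P=cloud('side'); A=P[240:340,290:380].reshape(-1,3); A=A[~np.isnan(A[:,0])]
b=A[(abs(A[:,2]-.05)<.002)&(abs(A[:,0]-.45)<.06)&(abs(A[:,1]+.32)<.06)]; print('block',len(b),b.mean(0),cv2.minAreaRect((b[:,:2]*1000).astype(np.float32)))
k=A[(A[:,2]>.06)&(A[:,2]<.1)&(abs(A[:,0]-.45)<.05)&(abs(A[:,1]+.32)<.05)]; print('key',len(k),k.mean(0),k.min(0),k.max(0),cv2.minAreaRect((k[:,:2]*1000).astype(np.float32)))
```

```text
platefront [0.4442 0.0935 0.5239 0.0975] 2.8642898338211475
plateright [0.5239 0.0975 0.5233 0.1634] 90.5761907060247
cratefront [0.5455 0.0157 0.6523 0.022 ] 3.354772988271647
crateright [0.6523 0.022  0.6468 0.139 ] 92.71777255169103
crateleft [0.5455 0.0157 0.5389 0.1339] 93.17595120484376
railends [ 0.5334 -0.0516  0.6687 -0.0457] 2.4786996755767117
railR [ 0.6687 -0.0457  0.6635  0.0098] 95.41090268937431
slot [0.4709 0.1366 0.4884 0.137 ] 1.3372379780155421
slotouter [0.4716 0.1415 0.4926 0.1294] -30.12535196986499
firstroller [ 0.5426 -0.0324  0.6584 -0.0295] 1.4398436892894333
[167.1892  38.2297] 74
block 652 [ 0.449  -0.3261  0.0498] ((451.51800537109375, -318.7783203125), (72.45085144042969, 72.07540130615234), 28.695425033569336)
key 176 [ 0.4503 -0.3218  0.0779] [ 0.4361 -0.3296  0.0604] [ 0.4653 -0.3123  0.0936] ((450.6639404296875, -319.78472900390625), (31.246129989624023, 8.284814834594727), 28.39005470275879)
```

Request:
carry_out([
  [0,-1.0,-0.76,-0.56,0,0,-1],
  [1.3,-1.0,-0.76,-0.56,0,0,-1],
  [2.6,-1.0,-0.76,-0.56,0,0,-1],
  [3.8,-1.0,-0.76,-0.56,0,0,-1],
  [4.3,-1.0,-0.76,-0.56,0,0,-1],
])

```text
time_s: 0.65
tcp_pos: [0.5985, -0.0297, 0.0754]
tcp_rot: [-0.037, 1.578, 0.039]
wrist_force: [-0.6, -0.1, -0.8]
opening: 0.0126
```

Run:
```python
from h import *
im,d=grab('side'); cv2.imwrite('pics/c.png',cv2.resize(im[120:260,240:420],None,fx=4,fy=4)); o=get_obs(); print(o['tcp_pos'],o['opening'],o['wrist_force'])
print(plane('wrist',[(167.2,38.2)],.067), proj('side',[[.599,.019,.097]]))
```

```text
[ 0.598  -0.0296  0.0744] 0.004471982762845249 [-0.1202  0.0996 -1.4959]
[[0.4795 0.1368 0.067 ]] [[344.2447 186.5405]]
```

View pics/c.png

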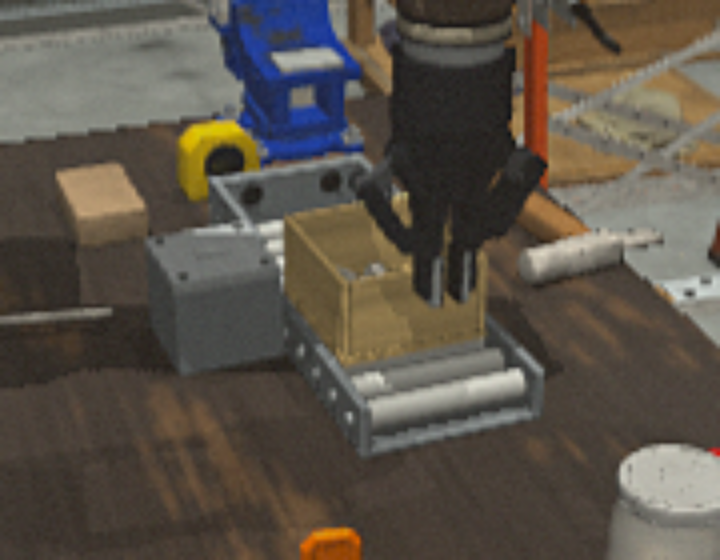

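Request:
carry_out([
  [0.6,0.6,0,0,0,0,-1],
  [0.6,1.1,0,0,0,0,-1],
  [0.6,1.5,0,0,0,0,-1],
  [0.6,2.0,0,0,0,0,-1],
  [0.6,2.5,0,0,0,0,-1],
])

```text
time_s: 1.2
tcp_pos: [0.5995, 0.0457, 0.0633]
tcp_rot: [-0.039, 1.568, 0.038]
wrist_force: [0.2, -3.1, 1.0]
opening: -0.0003
```

Request:
carry_out([
  [0,0.5,0,0,0,0,-1],
  [0,1.0,0,0,0,0,-1],
  [0,1.5,0,0,0,0,-1],
  [0,2.0,0,0,0,0,-1],
  [0,2.4,0,0,0,0,-1],
])

```text
time_s: 1.7
tcp_pos: [0.5955, 0.1184, 0.0621]
tcp_rot: [-0.038, 1.569, 0.039]
wrist_force: [0.8, -2.0, 1.0]
opening: -0.0001
```

Request:
carry_out([
  [0,0.2,0,0,0,0,-1],
  [0,0.4,0,0,0,0,-1],
  [0,0.55,0,0,0,0,-1],
  [0,0.7,0,0,0,0,-1],
  [0,0.8,0,0,0,0,-1],
])

```text
time_s: 2.2
tcp_pos: [0.5934, 0.141, 0.0614]
tcp_rot: [-0.038, 1.571, 0.038]
wrist_force: [0.6, -0.6, -0.2]
opening: -0.0
```

Run:
```python
from h import *
im,d=grab('side'); cv2.imwrite('pics/d.png',cv2.resize(im[120:260,240:420],None,fx=4,fy=4)); o=get_obs(); print(o['tcp_pos'],o['opening'],o['wrist_force'])
im,d=grab('scene'); cv2.imwrite('pics/d2.png',cv2.resize(im[160:280,210:340],None,fx=5,fy=5))
```

```text
[0.5933 0.1414 0.0614] -0.0001875228842055978 [ 0.0601  0.3104 -0.2976]
```

View pics/d.png

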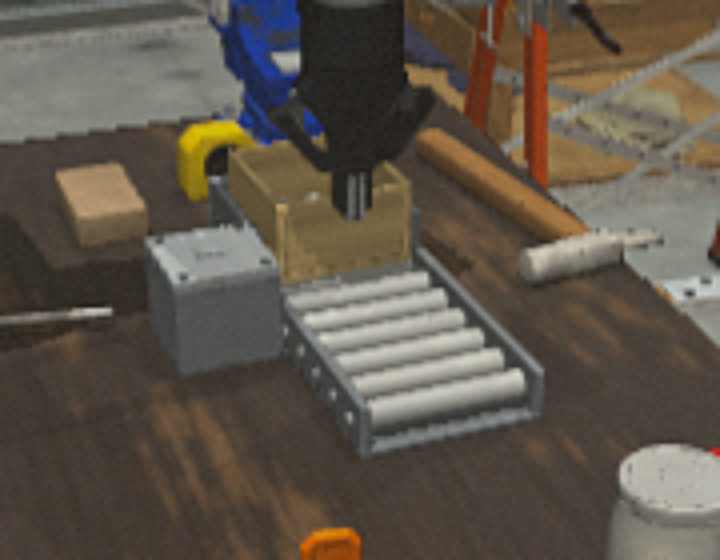

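View pics/d2.png

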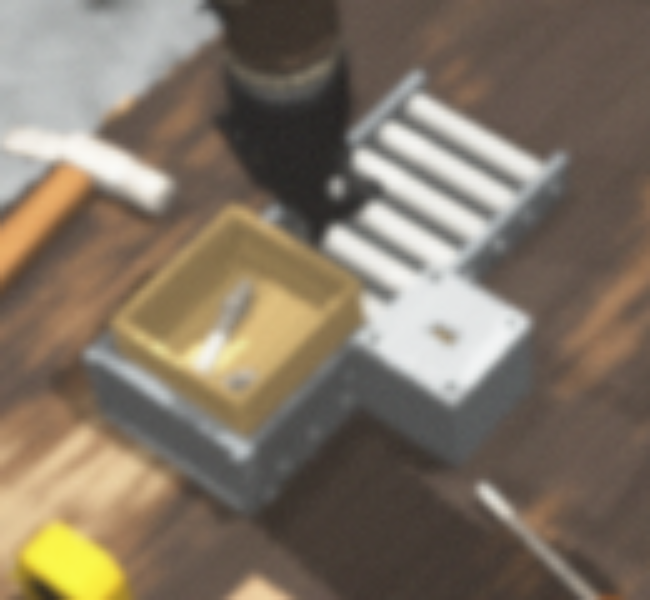

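The crate has moved into the bay. No stop force has shown yet, so I'll press on gently.

Request:
carry_out([
  [0,0.1,0,0,0,0,-1],
  [0,0.2,0,0,0,0,-1],
  [0,0.3,0,0,0,0,-1],
  [0,0.35,0,0,0,0,-1],
  [0,0.35,0,0,0,0,-1],
])

```text
time_s: 2.8
tcp_pos: [0.5916, 0.1438, 0.0616]
tcp_rot: [-0.051, 1.576, 0.031]
wrist_force: [-2.5, -19.8, 5.0]
opening: 0.0001
```

Request:
carry_out([
  [0,-0.2,0,0,0,0,-1],
  [0,-1.2,0,0,0,0,-1],
  [-1.5,-2,0,0,0,0,-1],
  [-3.0,-2.5,-0.5,0,0,0,-1],
  [-4.5,-3,-1,0,0,0,-1],
])

```text
time_s: 3.3
tcp_pos: [0.5674, 0.0595, 0.1974]
tcp_rot: [-0.037, 1.571, 0.038]
wrist_force: [0.8, -0.0, 0.3]
opening: 0.0001
```

Request:
carry_out([
  [-0.7,-1.5,-0.5,0,0,0,1],
  [-1.0,-3.0,-1,0,0,0,1],
  [-1,-4.5,-1.6,0,0,0,1],
  [-1,-6,-2.4,0,0,0,1],
  [-1,-7.5,-3.2,0,0,0,1],
])

```text
time_s: 3.8
tcp_pos: [0.4833, -0.1688, 0.2268]
tcp_rot: [-0.038, 1.569, 0.039]
wrist_force: [1.1, 0.7, 0.5]
opening: 0.072
```

Run:
```python
from h import *
im,d=grab('scene'); cv2.imwrite('pics/e2.png',cv2.resize(im[160:280,210:340],None,fx=5,fy=5))
o=get_obs(); print(o['tcp_pos'],o['tcp_rot'],o['opening'],o['wrist_force'])
```

```text
[ 0.4798 -0.1757  0.2266] [-0.04    1.5731  0.0304] 0.07882923778524994 [-1.4539 -4.5208  0.5245]
```

View pics/e2.png

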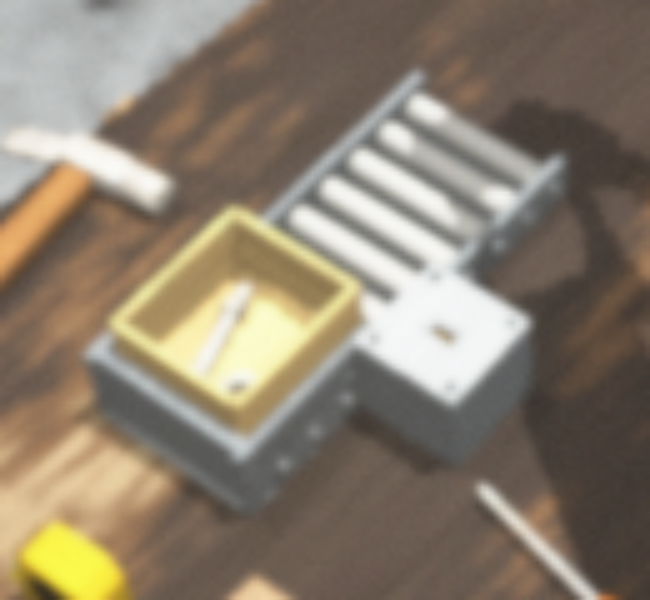

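Request:
carry_out([
  [0,-1.2,-0.4,0,0,0,1],
  [0,-2.4,-0.8,0,0,0,1],
  [0,-3.4,-1.1,0,0,0,1],
  [0,-3.4,-1.1,0,0,0,1],
  [0,-3.4,-1.1,0,0,0,1],
])

```text
time_s: 4.35
tcp_pos: [0.4559, -0.2709, 0.2262]
tcp_rot: [-0.036, 1.57, 0.038]
wrist_force: [-0.3, 0.7, 0.8]
opening: 0.0853
```

Run:
```python
from h import *
im,d=grab('wrist'); cv2.imwrite('pics/f.png',im)
o=get_obs(); print(o['tcp_pos'],o['tcp_rot'],o['opening'],o['wrist_force'])
print(proj('wrist',[[.451,-.319,.05],[.451,-.319,.092]]))
```

```text
[ 0.456  -0.2703  0.2262] [-0.0369  1.5703  0.039 ] 0.08568609763175587 [-0.0252  0.3589 -0.7759]
[[318.1174 214.7989]
 [317.4439 227.6887]]
```

View pics/f.png

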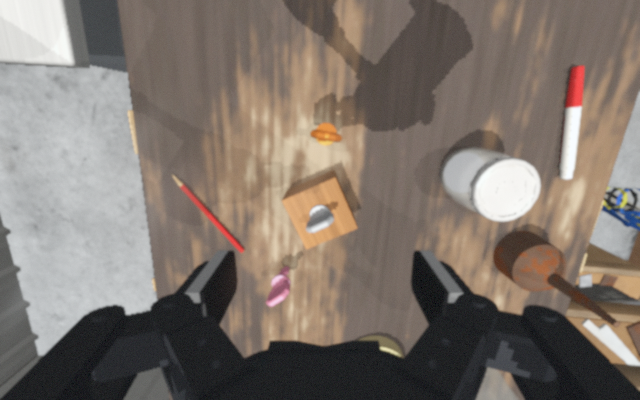

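The wrist view shows the grey key on the block at (320,218), the orange one at (326,133) and the pink one at (280,288).

Run:
```python
from h import *
z=np.load('last_wrist.npz'); im=z['im']; P=cloud('wrist')
cv2.imwrite('pics/g.png',cv2.resize(im[160:260,270:370],None,fx=6,fy=6,interpolation=cv2.INTER_CUBIC))
A=P[160:260,270:370].reshape(-1,3)
b=A[(abs(A[:,2]-.05)<.006)]; print('block',len(b),np.median(b,0),cv2.minAreaRect((b[:,:2]*1000).astype(np.float32)))
k=A[(A[:,2]>.075)&(A[:,2]<.11)]; print('key',len(k),k.mean(0),k[:,2].max(),cv2.minAreaRect((k[:,:2]*1000).astype(np.float32)))
h=cv2.cvtColor(im,cv2.COLOR_BGR2HSV)[160:260,270:370]; Q=P[160:260,270:370]
m=(h[...,1]<60)&(h[...,2]>90)&(Q[...,2]>.05); m=m.astype(np.uint8); print(m.sum())
ys,xs=np.nonzero(m); uv=np.c_[xs+270,ys+160]
X=plane('wrist',uv,.09)[:,:2]*1000; print(cv2.minAreaRect(X.astype(np.float32)))
C=X-X.mean(0); w,v=np.linalg.eigh(C.T@C); print(X.mean(0),np.degrees(np.arctan2(v[1,1],v[0,1])))
mb=((h[...,0]<20)&(h[...,1]>100)&(h[...,2]>90)&(abs(Q[...,2]-.05)<.01))
ys,xs=np.nonzero(mb); X=plane('wrist',np.c_[xs+270,ys+160],.05)[:,:2]*1000; print('blk',cv2.minAreaRect(X.astype(np.float32)))
```

```text
block 2794 [ 0.4524 -0.3121  0.0508] ((452.712646484375, -318.405029296875), (70.22208404541016, 70.86927795410156), 26.648639678955078)
key 281 [ 0.4534 -0.3163  0.0875] 0.0940273236835611 ((452.7892761230469, -317.8953552246094), (33.364418029785156, 7.951422214508057), 26.526702880859375)
545
((449.6783752441406, -308.8432312011719), (32.986934661865234, 27.390310287475586), 28.30921173095703)
[ 452.2784 -309.2527] 60.56755367055447
blk ((452.4996032714844, -317.4756164550781), (70.53797912597656, 72.54179382324219), 26.521059036254883)
```

View pics/g.png

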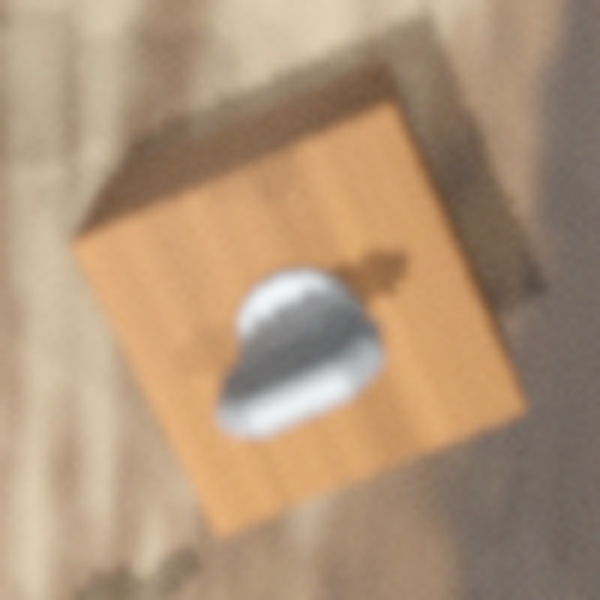

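```bash
cat >> h.py <<'E'
def st():
    o=get_obs(); R=Ro.from_rotvec(o['tcp_rot']).as_matrix(); 
    print('t',o['time_s'],'p',o['tcp_pos'],'yaw',np.degrees(np.arctan2(R[1,2],R[0,2])),'xdir',R[:,0],'F',o['wrist_force'],'T',o['wrist_torque'],'op',o['opening'],'q1,5,6',o['joint_positions'][[0,4,5]]); return o,R
def to(X,yaw=None):
    o,R=st(); print('shift units',R.T@(np.array(X)-o['tcp_pos'])/.03, 'turn x units', None if yaw is None else -((yaw-np.degrees(np.arctan2(R[1,2],R[0,2]))))/5)
E
python3 - <<'E'
from h import *
to([.4527,-.3182,.226],116.7)
E
```

```text
t 4.4 p [ 0.456  -0.2703  0.2262] yaw 2.768457555479026 xdir [ 0.0001  0.0013 -1.    ] F [-0.0252  0.3589 -0.7759] T [-0.0357 -0.0248  0.024 ] op 0.08568609763175587 q1,5,6 [-0.6179  1.1952 -0.6667]
shift units [ 0.0039 -1.5909 -0.1877] turn x units -22.786308488904194
```

Request:
carry_out([
  [0,-0.4,-0.05,-1.7,0,0,1],
  [0,-0.8,-0.1,-3.4,0,0,1],
  [0,-1.2,-0.15,-5.1,0,0,1],
  [0,-1.6,-0.2,-6.8,0,0,1],
  [0,-1.6,-0.2,-8.4,0,0,1],
])

```text
time_s: 4.9
tcp_pos: [0.453, -0.3188, 0.2264]
tcp_rot: [-0.617, 1.481, 0.616]
wrist_force: [-0.2, 0.4, 0.6]
opening: 0.0855
```

Request:
carry_out([
  [0,0,0,-1.7,0,0,1],
  [0,0,0,-3.4,0,0,1],
  [0,0,0,-5.1,0,0,1],
  [0,0,0,-6.8,0,0,1],
  [0,0,0,-8.4,0,0,1],
])

```text
time_s: 5.4
tcp_pos: [0.453, -0.3174, 0.2263]
tcp_rot: [-1.173, 1.231, 1.174]
wrist_force: [0.5, -0.0, 0.2]
opening: 0.0856
```

Request:
carry_out([
  [0,0,0,-1.7,0,0,1],
  [0,0,0,-3.4,0,0,1],
  [0,0,0,-5.1,0,0,1],
  [0,0,0,-6.0,0,0,1],
  [0,0,0,-6.0,0,0,1],
])

```text
time_s: 5.9
tcp_pos: [0.4529, -0.3176, 0.2263]
tcp_rot: [-1.546, 0.948, 1.546]
wrist_force: [0.2, 0.1, -0.1]
opening: 0.0852
```

Run:
```python
from h import *
im,d=grab('wrist'); cv2.imwrite('pics/h.png',im); P=cloud('wrist')
to([.4527,-.3182,.085],116.7)
m=(P[...,2]>.07)&(P[...,2]<.1)&(np.hypot(P[...,0]-.4527,P[...,1]+.318)<.03)
k=P[m]; print(len(k),k.mean(0),cv2.minAreaRect((k[:,:2]*1000).astype(np.float32)))
b=P[(abs(P[...,2]-.05)<.006)&(np.hypot(P[...,0]-.4527,P[...,1]+.318)<.06)]; print(len(b),cv2.minAreaRect((b[:,:2]*1000).astype(np.float32)))
```

```text
t 5.95 p [ 0.4528 -0.3178  0.2263] yaw 116.81168484494309 xdir [ 0.0001  0.0006 -1.    ] F [-0.4777 -0.0811 -1.0329] T [-0.0128  0.0087 -0.0483] op 0.08549498443580762 q1,5,6 [-0.691   1.2012 -2.7299]
shift units [ 4.7102  0.0117 -0.0113] turn x units 0.022336968988616944
232 [ 0.4511 -0.3191  0.0892] ((452.8664855957031, -317.8733215332031), (33.04458999633789, 7.528069019317627), 27.034883499145508)
3276 ((453.4393615722656, -317.988525390625), (69.96357727050781, 70.02317810058594), 26.72426414489746)
```

View pics/h.png

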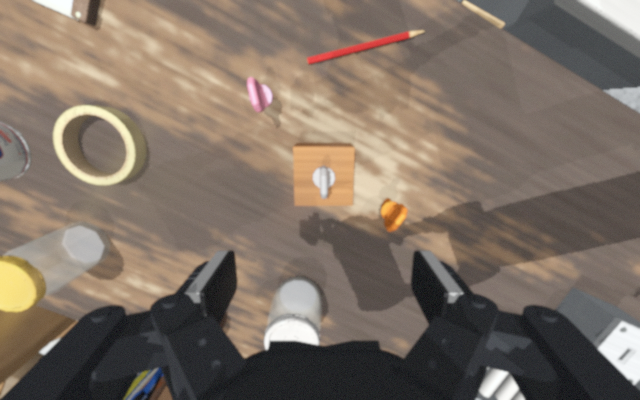

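Request:
carry_out([
  [1.3,0,0,0,0,0,0],
  [2.6,0,0,0,0,0,0],
  [3.9,0,0,0,0,0,0],
  [4.8,0,0,0,0,0,0],
  [5.2,0,0,0,0,0,0],
])

```text
time_s: 6.45
tcp_pos: [0.4504, -0.3168, 0.0672]
tcp_rot: [-1.539, 0.95, 1.549]
wrist_force: [-0.7, 0.2, 0.9]
opening: 0.0427
```

Request:
carry_out([
  [0,0,0,0,0,0,-1],
  [0,0,0,0,0,0,-1],
  [0,0,0,0,0,0,-1],
  [0,0,0,0,0,0,-1],
  [0,0,0,0,0,0,-1],
], grip_force=60)

```text
time_s: 6.95
tcp_pos: [0.453, -0.32, 0.0717]
tcp_rot: [-1.547, 0.951, 1.543]
wrist_force: [0.0, 0.2, -0.5]
opening: -0.0002
```

Run:
```python
from h import *
im,d=grab('side'); cv2.imwrite('pics/i.png',cv2.resize(im[225:365,260:420],None,fx=4,fy=4)); st()
im,d=grab('wrist')
```

```text
t 7.0 p [ 0.4528 -0.3198  0.0714] yaw 116.79369665518952 xdir [ 0.0014 -0.0012 -1.    ] F [ 0.2353 -0.052  -0.156 ] T [-0.0033  0.0078 -0.0458] op 5.7092603354746436e-05 q1,5,6 [-0.6935  0.8962 -2.7319]
```

View pics/i.png

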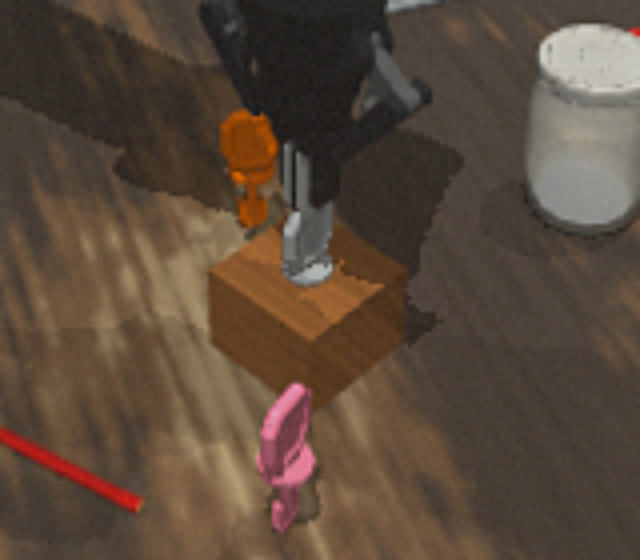

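Run:
```python
from h import *
P=cloud('side')
for y in range(255,300,4):
    print(y,[(x,*(P[y,x]*1000).round().astype(int)) for x in range(328,346,3)])
print(proj('side',[[.4528,-.3198,.0714],[.4528,-.3198,.060],[.4528,-.3198,.0794]]))
im=np.load('last_wrist.npz')['im'];cv2.imwrite('pics/j.png',im)
```

```text
255 [(328, np.int64(436), np.int64(-315), np.int64(143)), (331, np.int64(439), np.int64(-322), np.int64(146)), (334, np.int64(443), np.int64(-329), np.int64(150)), (337, np.int64(444), np.int64(-342), np.int64(160)), (340, np.int64(451), np.int64(-337), np.int64(155)), (343, np.int64(460), np.int64(-330), np.int64(148))]
259 [(328, np.int64(465), np.int64(-229), np.int64(63)), (331, np.int64(439), np.int64(-324), np.int64(139)), (334, np.int64(442), np.int64(-331), np.int64(143)), (337, np.int64(446), np.int64(-336), np.int64(146)), (340, np.int64(452), np.int64(-337), np.int64(145)), (343, np.int64(452), np.int64(-350), np.int64(154))]
263 [(328, np.int64(466), np.int64(-228), np.int64(51)), (331, np.int64(440), np.int64(-321), np.int64(127)), (334, np.int64(444), np.int64(-327), np.int64(131)), (337, np.int64(446), np.int64(-336), np.int64(136)), (340, np.int64(452), np.int64(-337), np.int64(136)), (343, np.int64(452), np.int64(-351), np.int64(147))]
267 [(328, np.int64(465), np.int64(-230), np.int64(42)), (331, np.int64(440), np.int64(-320), np.int64(117)), (334, np.int64(443), np
[... 2093 characters left out ...]
)]
295 [(328, np.int64(434), np.int64(-320), np.int64(49)), (331, np.int64(439), np.int64(-323), np.int64(50)), (334, np.int64(444), np.int64(-326), np.int64(50)), (337, np.int64(449), np.int64(-331), np.int64(53)), (340, np.int64(455), np.int64(-330), np.int64(51)), (343, np.int64(461), np.int64(-331), np.int64(49))]
299 [(328, np.int64(430), np.int64(-332), np.int64(50)), (331, np.int64(435), np.int64(-334), np.int64(50)), (334, np.int64(441), np.int64(-336), np.int64(50)), (337, np.int64(447), np.int64(-337), np.int64(49)), (340, np.int64(452), np.int64(-340), np.int64(50)), (343, np.int64(458), np.int64(-341), np.int64(49))]
[[337.0356 283.8147]
 [336.9894 288.2445]
 [337.0684 280.6667]]
```

View pics/j.png

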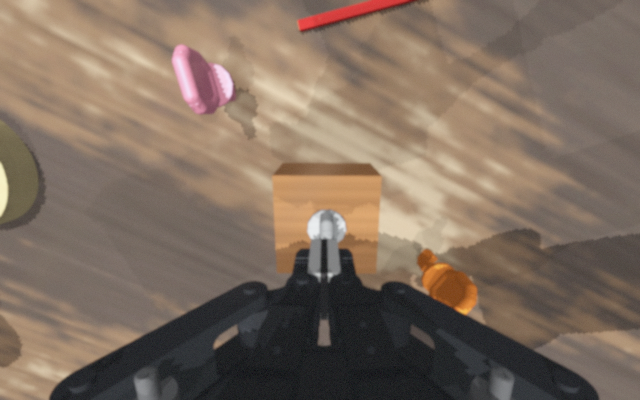

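Run:
```python
from h import *
print(proj('side',[[.5933,.1414,.0614],[.5933,.1414,.0504],[.5933,.1304,.0504],[.5933,.1304,.0744]]), 'seen',328.75,173.75)
print(proj('side',[[.598,-.0406,.0744],[.598,-.0406,.0634]]), [(240+435/4,120+300/4)])
# now wrist: project TCP line
print(proj('wrist',[[.4528,-.3198,z] for z in (.06,.0714,.08,.09,.1)]))
P=cloud('wrist'); 
for v in range(215,300,5): print(v,(P[v,[300,312,324,336,348]]*1000).round().tolist())
```

```text
[[327.7291 179.9578]
 [327.7437 183.1884]
 [328.9314 184.7203]
 [328.9105 177.5948]] seen 328.75 173.75
[[351.9205 203.883 ]
 [351.8143 207.4771]] [(348.75, 195.0)]
[[323.4858 230.4343]
 [323.4072 237.6594]
 [323.3412 243.7221]
 [323.256  251.5521]
 [323.1599 260.3736]]
215 [[454.0, -337.0, 50.0], [450.0, -330.0, 51.0], [439.0, -326.0, 74.0], [441.0, -317.0, 56.0], [439.0, -309.0, 51.0]]
220 [[456.0, -335.0, 51.0], [452.0, -329.0, 55.0], [439.0, -326.0, 82.0], [445.0, -315.0, 54.0], [442.0, -307.0, 51.0]]
225 [[460.0, -334.0, 50.0], [454.0, -327.0, 55.0], [440.0, -326.0, 87.0], [448.0, -313.0, 54.0], [445.0, -305.0, 51.0]]
230 [[463.0, -332.0, 50.0], [458.0, -326.0, 55.0], [442.0, -325.0, 88.0], [451.0, -312.0, 55.0], [449.0, -303.0, 50.0]]
235 [[466.0, -331.0, 51.0], [461.0, -324.0, 55.0], [444.0, -324.0, 91.0], [454.0, -310.0, 54.0], [452.0, -302.0, 51.0]]
240 [[470.0, -329.0, 50.0], [446.0, -330.0, 98.0], [442.0, -325.0, 101.0], [440.0, -319.0, 99.0], [455.0, -300.0, 51.0]]
245 [[474.0, -327.0, 50.0], [445.0, -330.0, 105.0], [443.0, -324.0, 105.0], [440.0, -319.0, 106.0], [458.0, 
[... 564 characters left out ...]
0], [442.0, -324.0, 129.0], [440.0, -320.0, 129.0], [441.0, -314.0, 123.0]]
275 [[445.0, -334.0, 137.0], [443.0, -329.0, 135.0], [443.0, -324.0, 132.0], [440.0, -321.0, 134.0], [436.0, -317.0, 137.0]]
280 [[444.0, -334.0, 142.0], [444.0, -329.0, 138.0], [445.0, -323.0, 132.0], [439.0, -321.0, 139.0], [436.0, -318.0, 141.0]]
285 [[445.0, -333.0, 142.0], [444.0, -329.0, 142.0], [446.0, -322.0, 133.0], [440.0, -321.0, 142.0], [438.0, -317.0, 142.0]]
290 [[445.0, -333.0, 145.0], [443.0, -329.0, 145.0], [449.0, -321.0, 132.0], [440.0, -321.0, 145.0], [438.0, -317.0, 145.0]]
295 [[445.0, -332.0, 149.0], [443.0, -329.0, 149.0], [451.0, -320.0, 132.0], [439.0, -321.0, 148.0], [438.0, -318.0, 148.0]]
```

The fingers shut fully without gripping. The side and wrist depth put the shut fingertips at z≈0.095, about 24 mm behind the reported TCP instead of 11 mm ahead, so they closed just above the bow (top at 0.092). The crate-pushing picture shows the same offset. I'll go by the measured tips: open, go 31 mm lower, and grip again.

Request:
carry_out([
  [0,0,0,0,0,0,0],
  [0,0,0,0,0,0,0],
  [0,0,0,0,0,0,0],
  [0,0,0,0,0,0,0],
  [0,0,0,0,0,0,0],
])

```text
time_s: 7.55
tcp_pos: [0.4522, -0.3193, 0.0703]
tcp_rot: [-1.545, 0.95, 1.545]
wrist_force: [-0.2, -0.6, 0.7]
opening: 0.0426
```

Request:
carry_out([
  [0.25,0,0,0,0,0,0],
  [0.5,0,0,0,0,0,0],
  [0.75,0,0,0,0,0,0],
  [1.03,0,0,0,0,0,0],
  [1.03,0,0,0,0,0,0],
])

```text
time_s: 8.05
tcp_pos: [0.4509, -0.3182, 0.0375]
tcp_rot: [-1.541, 0.95, 1.548]
wrist_force: [0.2, 0.4, 1.0]
opening: 0.0425
```

Run:
```python
from h import *
im,d=grab('side'); cv2.imwrite('pics/k.png',cv2.resize(im[225:365,260:420],None,fx=4,fy=4)); st()
im,d=grab('wrist');cv2.imwrite('pics/k2.png',im)
P=cloud('side'); c=P[225:320,290:390].reshape(-1,3); 
c=c[(np.hypot(c[:,0]-.4528,c[:,1]+.319)<.07)]
# fingers: points away from key line
u=np.array([-.4493,.8934]); s=(c[:,:2]-[.4528,-.319])@u; f=c[(abs(s)>.012)&(c[:,2]>.053)]; s=s[(abs(s)>.012)&(c[:,2]>.053)]
for a in np.arange(-.06,.06,.01):
    m=(s>=a)&(s<a+.01)
    if m.any(): print(round(a,3),m.sum(),f[m,2].min())
```

```text
t 8.1 p [ 0.4514 -0.3186  0.0382] yaw 116.79905750251501 xdir [-0.0019  0.0016 -1.    ] F [-0.0937 -0.6945  1.0097] T [ 0.047  -0.0417  0.023 ] op 0.0425221465757371 q1,5,6 [-0.6935  0.8367 -2.732 ]
-0.06 171 0.11055151622460321
-0.05 105 0.1067811985259661
-0.04 526 0.07054129917384967
-0.03 521 0.0532236711881779
-0.02 229 0.07772507924211958
0.01 87 0.053292564556741
0.02 273 0.06271673847559434
0.03 33 0.07155676938954644
0.04 91 0.10809406821944133
0.05 141 0.11297665391332677
```

View pics/k.png

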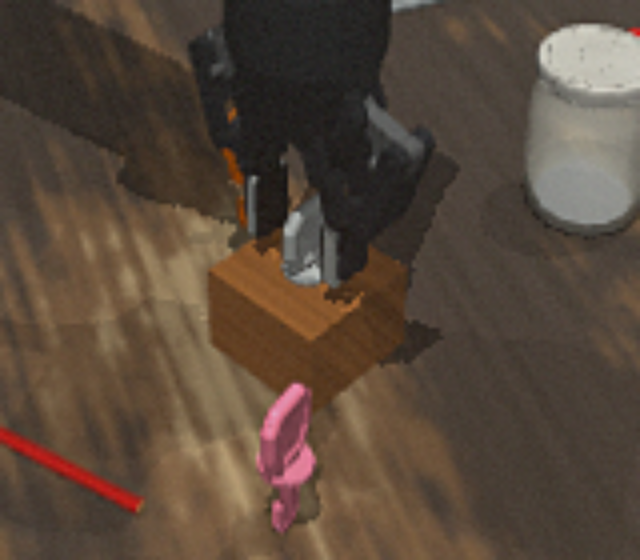

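View pics/k2.png

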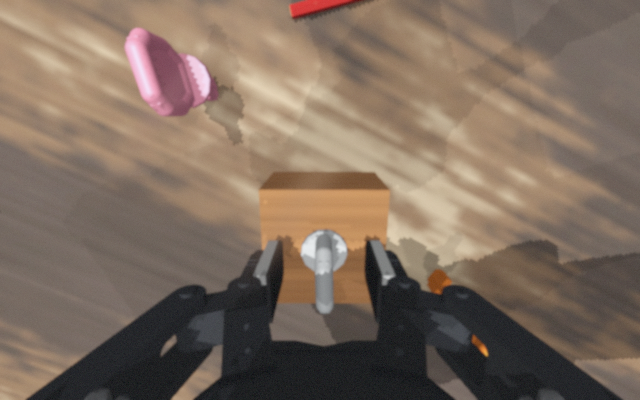

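The fingers now straddle the bow at (323,270), with tips at about 0.07, above the shoulder. Closing.

Request:
carry_out([
  [0,0,0,0,0,0,-1],
  [0,0,0,0,0,0,-1],
  [0,0,0,0,0,0,-1],
  [0,0,0,0,0,0,-1],
  [0,0,0,0,0,0,-1],
], grip_force=60)

```text
time_s: 8.65
tcp_pos: [0.4527, -0.3196, 0.04]
tcp_rot: [-1.546, 0.951, 1.544]
wrist_force: [0.8, -0.2, 2.1]
opening: 0.007
```

Request:
carry_out([
  [0,0,0,0,0,0,-1],
  [-0.2,0,0,0,0,0,-1],
  [-0.6,0,0,0,0,0,-1],
  [-1.2,0,0,0,0,0,-1],
  [-1.8,0,0,0,0,0,-1],
], grip_force=80)

```text
time_s: 9.15
tcp_pos: [0.4519, -0.319, 0.0943]
tcp_rot: [-1.544, 0.95, 1.546]
wrist_force: [0.7, -0.8, -0.7]
opening: 0.0066
```

Run:
```python
from h import *
im,d=grab('side'); cv2.imwrite('pics/l.png',cv2.resize(im[215:355,260:420],None,fx=4,fy=4)); st()
```

```text
t 9.2 p [ 0.4541 -0.3208  0.0978] yaw 116.80109245556444 xdir [ 0.0041 -0.0034 -1.    ] F [ 0.8567 -1.263   1.8036] T [ 0.0172 -0.0362  0.0018] op 0.00670621209786719 q1,5,6 [-0.6934  0.9443 -2.732 ]
```

View pics/l.png

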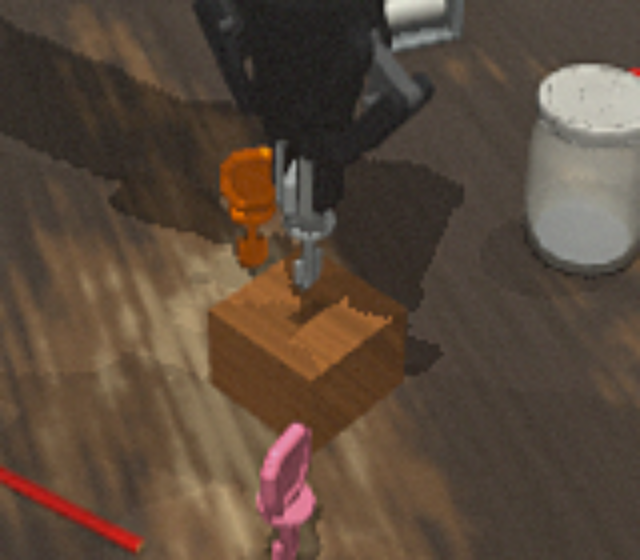

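The key is gripped (opening 6.7 mm) and clear of the block. The key origin is about 10 mm above the TCP. Lifting higher and carrying it to the lock.

Run:
```python
from h import *
to([.481,.136,.18],92.8)
```

```text
t 9.2 p [ 0.4541 -0.3208  0.0978] yaw 116.80109245556444 xdir [ 0.0041 -0.0034 -1.    ] F [ 0.8567 -1.263   1.8036] T [ 0.0172 -0.0362  0.0018] op 0.00670621209786719 q1,5,6 [-0.6934  0.9443 -2.732 ]
shift units [-2.7886 -7.6725 13.1716] turn x units 4.800218491112889
```

Request:
carry_out([
  [-1.4,0,0,0,0,0,-1],
  [-2.8,0,0,0,0,0,-1],
  [-2.8,-0.6,1.0,0.4,0,0,-1],
  [-2.8,-1.2,2.0,0.8,0,0,-1],
  [-2.8,-1.8,3.1,1.2,0,0,-1],
])

```text
time_s: 9.7
tcp_pos: [0.4587, -0.2113, 0.1783]
tcp_rot: [-1.471, 1.016, 1.468]
wrist_force: [-0.2, 0.3, -0.4]
opening: 0.0068
```

Run:
```python
from h import *
to([.481,.136,.18],92.8)
```

```text
t 9.7 p [ 0.4587 -0.2113  0.1783] yaw 110.6362025305043 xdir [ 0.0015 -0.0007 -1.    ] F [-0.1733  0.2939 -0.401 ] T [-0.0074 -0.0341  0.0136] op 0.006841943732378068 q1,5,6 [-0.518   1.0896 -2.4491]
shift units [-0.0652 -4.7761 10.5724] turn x units 3.5672405061008616
```

Request:
carry_out([
  [0,-0.5,1.1,0.4,0,0,-1],
  [0,-1.0,2.2,0.8,0,0,-1],
  [0,-1.5,3.3,1.2,0,0,-1],
  [0,-2.0,4.4,1.6,0,0,-1],
  [0,-2.5,5.5,2.0,0,0,-1],
])

```text
time_s: 10.2
tcp_pos: [0.4697, -0.0296, 0.1777]
tcp_rot: [-1.346, 1.115, 1.345]
wrist_force: [0.4, -0.0, 0.1]
opening: 0.0068
```

Request:
carry_out([
  [0,-0.5,1.1,0.4,0,0,-1],
  [0,-1.0,2.1,0.8,0,0,-1],
  [0,-1.3,3.0,1.2,0,0,-1],
  [0,-1.5,3.6,1.4,0,0,-1],
  [0,-1.5,3.8,1.4,0,0,-1],
])

```text
time_s: 10.7
tcp_pos: [0.4929, 0.0911, 0.1776]
tcp_rot: [-1.26, 1.175, 1.26]
wrist_force: [-0.2, -0.5, -1.0]
opening: 0.0069
```

Run:
```python
from h import *
im,d=grab('wrist'); cv2.imwrite('pics/m.png',im)
to([.481,.136,.18],92.8)
```

```text
t 10.75 p [0.4923 0.0909 0.1774] yaw 93.9408560504425 xdir [-0.0006  0.0005 -1.    ] F [ 0.158   0.0371 -1.1842] T [ 0.0045 -0.0074 -0.0176] op 0.006653641985197979 q1,5,6 [ 0.0951  1.0892 -1.5447]
shift units [-0.085   0.2733  1.5273] turn x units 0.22817121008850166
```

View pics/m.png

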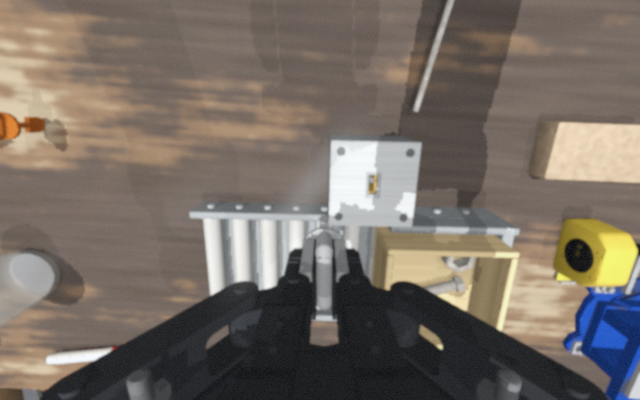

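Run:
```python
from h import *
im=np.load('last_wrist.npz')['im']; P=cloud('wrist')
cv2.imwrite('pics/n.png',cv2.resize(im[130:330,270:430],None,fx=3.7,fy=3,interpolation=cv2.INTER_CUBIC))
A=P[125:235,315:440]; m=(abs(A[...,2]-.075)<.004)
m=cv2.morphologyEx(m.astype(np.uint8),cv2.MORPH_OPEN,np.ones((3,3)));
n,l,s,c=cv2.connectedComponentsWithStats(m); i=1+s[1:,4].argmax(); 
ys,xs=np.nonzero(l==i); X=plane('wrist',np.c_[xs+315,ys+125],.075)[:,:2]*1000; print(len(X),cv2.minAreaRect(X.astype(np.float32)))
h=cv2.cvtColor(im,cv2.COLOR_BGR2HSV)[165:205,360:390]; g=(h[...,1]>110)
ys,xs=np.nonzero(g); print('gold',xs.mean()+360,ys.mean()+165,g.sum(),plane('wrist',[(xs.mean()+360,ys.mean()+165)],.067))
# crate walls
k=P[(P[...,2]>.09)&(P[...,2]<.102)&(P[...,0]>.53)]; print('crate', cv2.minAreaRect((k[:,:2]*1000).astype(np.float32)),k.min(0),k.max(0))
for v in range(222,325,6): print(v,(P[v,[310,317,324,331,338]]*1000).round().tolist())
```

```text
7124 ((482.45404052734375, 135.53457641601562), (80.4069595336914, 80.0956039428711), 2.6066184043884277)
gold 372.54347826086956 186.30434782608697 46 [[0.4852 0.1372 0.067 ]]
crate ((600.7303466796875, 297.0047607421875), (313.917724609375, 119.46360778808594), 73.82044982910156) [0.5303 0.152  0.09  ] [0.6971 0.4354 0.102 ]
222 [[548.0, 78.0, 8.0], [540.0, 86.0, 28.0], [487.0, 91.0, 168.0], [521.0, 100.0, 76.0], [521.0, 107.0, 76.0]]
228 [[557.0, 78.0, 5.0], [482.0, 87.0, 190.0], [482.0, 91.0, 189.0], [547.0, 103.0, 26.0], [554.0, 112.0, 7.0]]
234 [[485.0, 83.0, 192.0], [484.0, 87.0, 193.0], [478.0, 90.0, 208.0], [484.0, 95.0, 192.0], [484.0, 98.0, 191.0]]
240 [[482.0, 84.0, 206.0], [479.0, 87.0, 213.0], [477.0, 90.0, 216.0], [479.0, 94.0, 211.0], [481.0, 98.0, 206.0]]
246 [[482.0, 84.0, 213.0], [479.0, 87.0, 220.0], [477.0, 90.0, 222.0], [479.0, 94.0, 217.0], [481.0, 97.0, 213.0]]
252 [[482.0, 84.0, 220.0], [480.0, 87.0, 222.0], [479.0, 90.0, 224.0], [480.0, 94.0, 222.0], [481.0, 97.0, 219.0]]
258 [[482.0, 84.0, 226.0], [482.0, 87.0, 225.0], [482.0, 91.0, 225.0], [482.0, 94.0, 22
[... 587 characters left out ...]
, 96.0, 248.0]]
294 [[486.0, 86.0, 246.0], [498.0, 89.0, 228.0], [496.0, 91.0, 231.0], [497.0, 95.0, 229.0], [485.0, 96.0, 246.0]]
300 [[488.0, 86.0, 247.0], [501.0, 89.0, 229.0], [499.0, 92.0, 231.0], [501.0, 95.0, 227.0], [487.0, 96.0, 247.0]]
306 [[492.0, 86.0, 245.0], [506.0, 89.0, 226.0], [502.0, 92.0, 230.0], [503.0, 95.0, 229.0], [490.0, 96.0, 247.0]]
312 [[493.0, 86.0, 247.0], [654.0, 94.0, 34.0], [653.0, 102.0, 35.0], [654.0, 111.0, 34.0], [491.0, 96.0, 249.0]]
318 [[496.0, 86.0, 247.0], [657.0, 94.0, 42.0], [657.0, 103.0, 41.0], [657.0, 111.0, 41.0], [495.0, 97.0, 248.0]]
324 [[499.0, 86.0, 247.0], [699.0, 96.0, 1.0], [697.0, 105.0, 2.0], [699.0, 115.0, -0.0], [498.0, 97.0, 247.0]]
```

View pics/n.png

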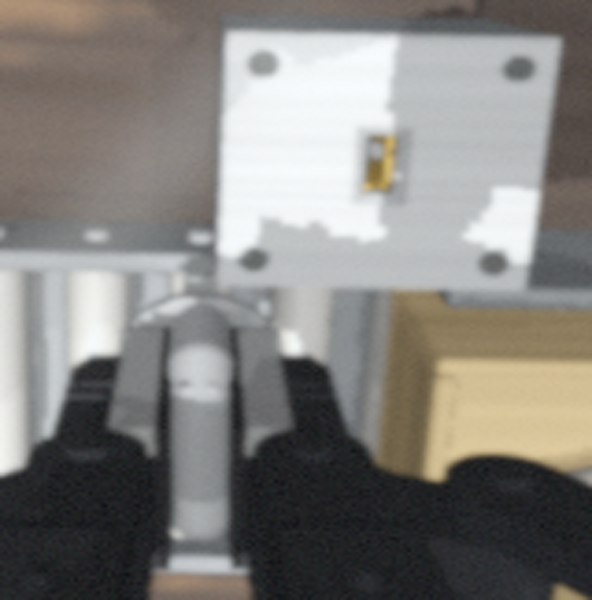

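Run:
```python
from h import *
print('slot',plane('wrist',[(270+355/3.7,130+128/3),(270+410/3.7,130+200/3),(270+382.5/3.7,130+164/3)],.075)[:,:2])
print('shoulder front edge top',plane('wrist',[(270+203/3.7,130+297/3)],.192)[:,:2],'bot',plane('wrist',[(270+203/3.7,130+290/3)],.188)[:,:2])
print('shoulder sides',plane('wrist',[(270+135/3.7,130+320/3),(270+272/3.7,130+320/3)],.192)[:,:2])
P=cloud('wrist'); k=P[(P[...,2]>.2)&(P[...,2]<.234)][:,:]
m=(P[...,2]>.222)&(P[...,2]<.234); m[:,:318]=0;m[:,331:]=0; k=P[m]; print(k.min(0),k.max(0)); to([.4825,.1355,.18],92.6)
```

```text
slot [[0.4709 0.1282]
 [0.4927 0.1446]
 [0.4817 0.1363]]
shoulder front edge top [[0.4814 0.091 ]] bot [[0.4816 0.091 ]]
shoulder sides [[0.4866 0.0812]
 [0.4852 0.1015]]
[0.4774 0.0876 0.2221] [0.507  0.0949 0.2312]
t 10.75 p [0.4923 0.0909 0.1774] yaw 93.9408560504425 xdir [-0.0006  0.0005 -1.    ] F [ 0.158   0.0371 -1.1842] T [ 0.0045 -0.0074 -0.0176] op 0.006653641985197979 q1,5,6 [ 0.0951  1.0892 -1.5447]
shift units [-0.085   0.2246  1.5072] turn x units 0.2681712100885022
```

Request:
carry_out([
  [0,0.15,0.7,0.1,0,0,-1],
  [0,0.31,1.52,0.27,0,0,-1],
  [0.6,0.31,1.52,0.27,0,0,-1],
  [1.2,0.31,1.52,0.27,0,0,-1],
  [1.7,0.31,1.52,0.27,0,0,-1],
])

```text
time_s: 11.25
tcp_pos: [0.48, 0.1332, 0.1257]
tcp_rot: [-1.241, 1.19, 1.241]
wrist_force: [-1.1, -0.4, -0.6]
opening: 0.007
```

Run:
```python
from h import *
im,d=grab('wrist'); cv2.imwrite('pics/o.png',cv2.resize(im[100:330,230:420],None,fx=4,fy=2.6)); 
to([.480,.1357,.113],92.6)
im,d=grab('side'); cv2.imwrite('pics/o2.png',cv2.resize(im[120:230,240:370],None,fx=6,fy=5.4,interpolation=cv2.INTER_CUBIC));
```

```text
t 11.3 p [0.4779 0.1326 0.1232] yaw 92.43549868305796 xdir [-0.0053 -0.0016 -1.    ] F [-1.0814 -0.0934 -2.6323] T [-0.0123  0.0733  0.025 ] op 0.0064431588972069034 q1,5,6 [ 0.1834  0.9789 -1.4295]
shift units [ 0.3401 -0.0759  0.0991] turn x units -0.032900263388407326
```

View pics/o.png

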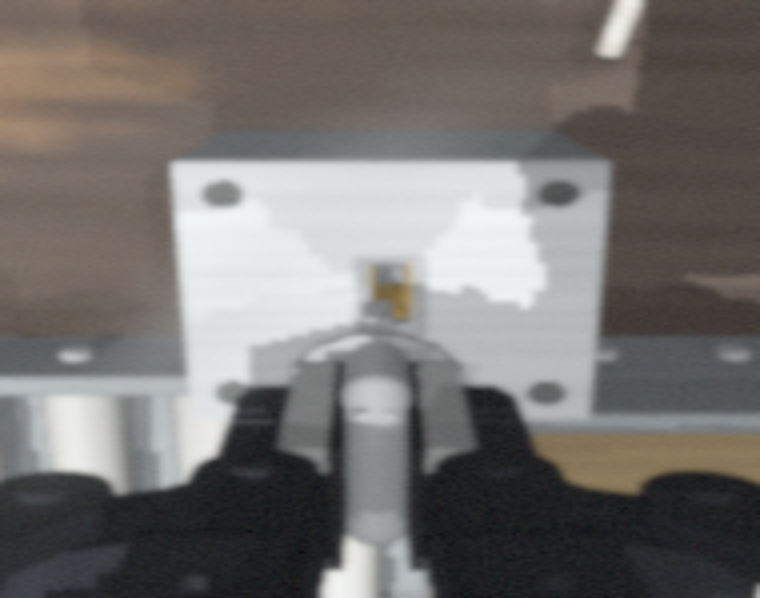

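View pics/o2.png

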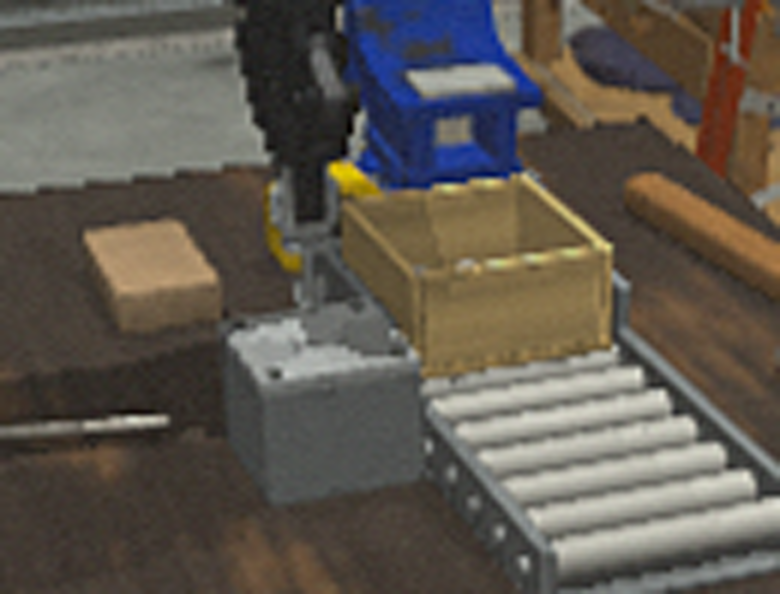

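Request:
carry_out([
  [0,0,0,0,0,0,-1],
  [0,0,0,0,0,0,-1],
  [0,0,0,0,0,0,-1],
  [0,0,0,0,0,0,-1],
  [0,0,0,0,0,0,-1],
])

```text
time_s: 11.85
tcp_pos: [0.4809, 0.1343, 0.127]
tcp_rot: [-1.241, 1.188, 1.24]
wrist_force: [-0.1, -0.7, -0.2]
opening: 0.0067
```

Run:
```python
from h import *
im,d=grab('wrist'); cv2.imwrite('pics/p.png',cv2.resize(im[150:330,260:400],None,fx=5,fy=3.3,interpolation=cv2.INTER_CUBIC)); 
to([.480,.1357,.113],92.6)
P=cloud('wrist'); m=(abs(P[...,2]-.075)<.004); m[:,:250]=0;m[:,420:]=0
m=cv2.morphologyEx(m.astype(np.uint8),cv2.MORPH_OPEN,np.ones((3,3)))
n,l,s,c=cv2.connectedComponentsWithStats(m); i=1+s[1:,4].argmax(); ys,xs=np.nonzero(l==i); X=plane('wrist',np.c_[xs,ys],.075)[:,:2]*1000; print(len(X),cv2.minAreaRect(X.astype(np.float32)))
```

```text
t 11.9 p [0.4808 0.1343 0.1268] yaw 92.45601717697303 xdir [ 0.0006  0.0001 -1.    ] F [ 0.0191 -0.1723 -1.5328] T [0.0338 0.0169 0.0079] op 0.006482965845191889 q1,5,6 [ 0.1851  0.9809 -1.4286]
shift units [0.4608 0.0242 0.0488] turn x units -0.02879656460539195
8518 ((482.26629638671875, 135.67086791992188), (80.58849334716797, 80.13126373291016), 2.4969987869262695)
```

View pics/p.png

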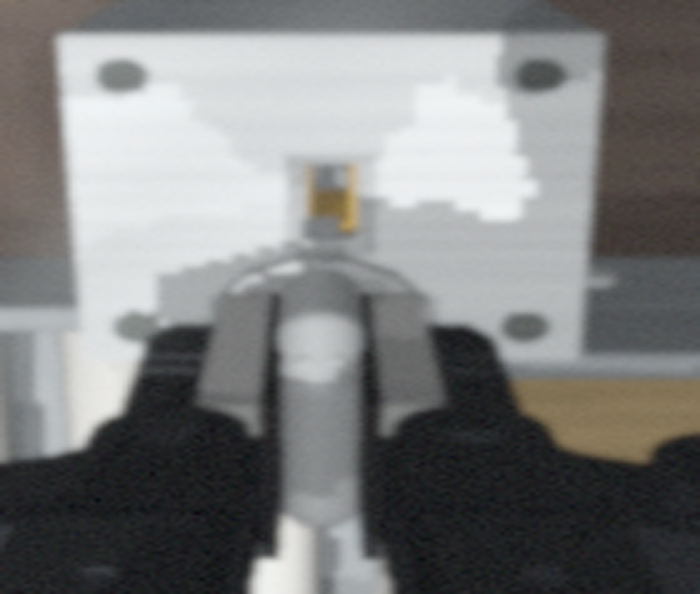

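Run:
```python
from h import *
print('slot',plane('wrist',[(260+288/5,150+158/3.3),(260+377/5,150+158/3.3),(260+331/5,150+235/3.3),(260+331/5,150+158/3.3)],.075)[:,:2])
z=np.load('last_wrist.npz');print(z['p'])
print('bow', plane('wrist',[(260+321/5,150+330/3.3)],.179)[:,:2], 'shoulder front',plane('wrist',[(260+321/5,150+255/3.3)],.141)[:,:2])
print('tcp line',proj('wrist',[z['p'],z['p']+[0,0,.05]]))
```

```text
slot [[0.4712 0.1291]
 [0.4706 0.1427]
 [0.4899 0.1365]
 [0.4709 0.1357]]
[0.4809 0.1343 0.127 ]
bow [[0.4636 0.1338]] shoulder front [[0.4686 0.134 ]]
tcp line [[323.6975 237.6623]
 [323.5023 283.6784]]
```

Request:
carry_out([
  [0,0,0.06,0,0,0,-1],
  [0.3,0,0.06,0,0,0,-1],
  [0.6,0,0.06,0,0,0,-1],
  [0.9,0,0.06,0,0,0,-1],
  [1.1,0,0.06,0,0,0,-1],
], grip_force=90)

```text
time_s: 12.4
tcp_pos: [0.4795, 0.1358, 0.0919]
tcp_rot: [-1.24, 1.19, 1.242]
wrist_force: [-0.2, 0.3, -1.3]
opening: 0.0064
```

Run:
```python
from h import *
st()
im,d=grab('side'); cv2.imwrite('pics/q.png',cv2.resize(im[130:210,250:340],None,fx=8,fy=7,interpolation=cv2.INTER_CUBIC));
```

```text
t 12.4 p [0.4795 0.1358 0.0919] yaw 92.45371909169282 xdir [-0.0021 -0.0004 -1.    ] F [-0.2381  0.2787 -1.2722] T [ 0.0153 -0.0068  0.0426] op 0.006383787890275406 q1,5,6 [ 0.1887  0.9095 -1.4249]
```

View pics/q.png

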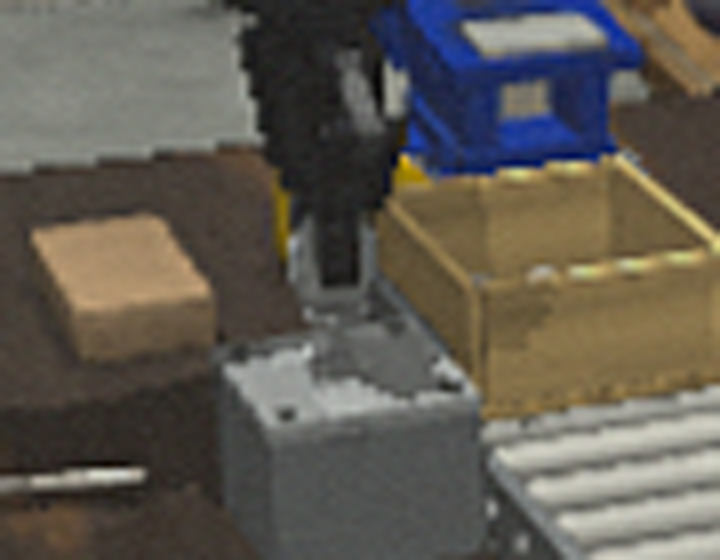

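The blade is in the slot with no notable force. Going down to the pins, then wiggling.

Request:
carry_out([
  [0.2,0,0,0,0,0,-1],
  [0.4,0,0,0,0,0,-1],
  [0.5,0,0,0.8,0,0,-1],
  [0.6,0,0,-0.6,0,0,-1],
  [0.7,0,0,0.8,0,0,-1],
])

```text
time_s: 12.95
tcp_pos: [0.482, 0.1357, 0.0738]
tcp_rot: [-1.191, 1.22, 1.188]
wrist_force: [-0.2, -1.5, 6.4]
opening: 0.0063
```

Request:
carry_out([
  [0.1,0,0,-1.6,0,0,-1],
  [0.2,0,0,0.0,0,0,-1],
  [0.3,0,0,-1.6,0,0,-1],
  [0.3,0,0,0,0,0,-1],
  [0.3,0,0,-0.8,0,0,-1],
])

```text
time_s: 13.45
tcp_pos: [0.4823, 0.1362, 0.065]
tcp_rot: [-1.241, 1.187, 1.238]
wrist_force: [-0.1, -0.2, 6.1]
opening: 0.0065
```

Run:
```python
from h import *
st()
im,d=grab('side'); cv2.imwrite('pics/r.png',cv2.resize(im[130:210,250:340],None,fx=8,fy=7,interpolation=cv2.INTER_CUBIC)); 
im,d=grab('wrist'); cv2.imwrite('pics/r2.png',cv2.resize(im[150:330,240:420],None,fx=4,fy=3.3,interpolation=cv2.INTER_CUBIC));
```

```text
t 13.45 p [0.4823 0.1362 0.065 ] yaw 92.39398745331158 xdir [ 0.0033  0.0003 -1.    ] F [-0.1046 -0.2274  6.1178] T [-0.147  0.132 -0.079] op 0.0064818956929608455 q1,5,6 [ 0.1885  0.8477 -1.4238]
```

View pics/r.png

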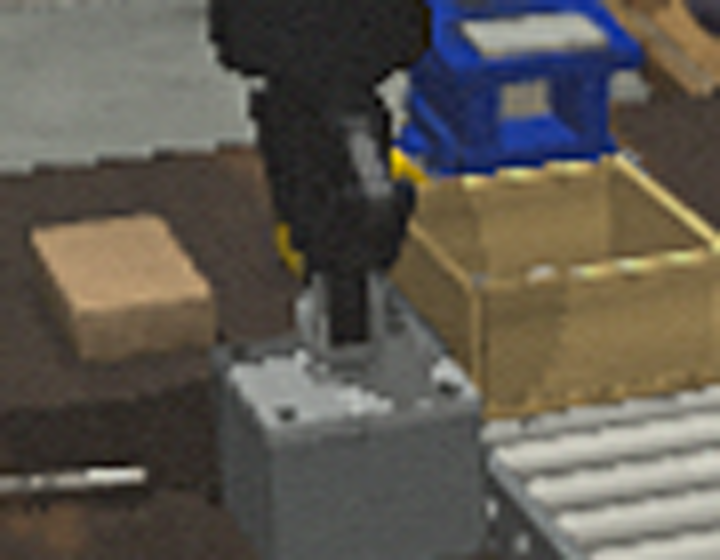

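View pics/r2.png

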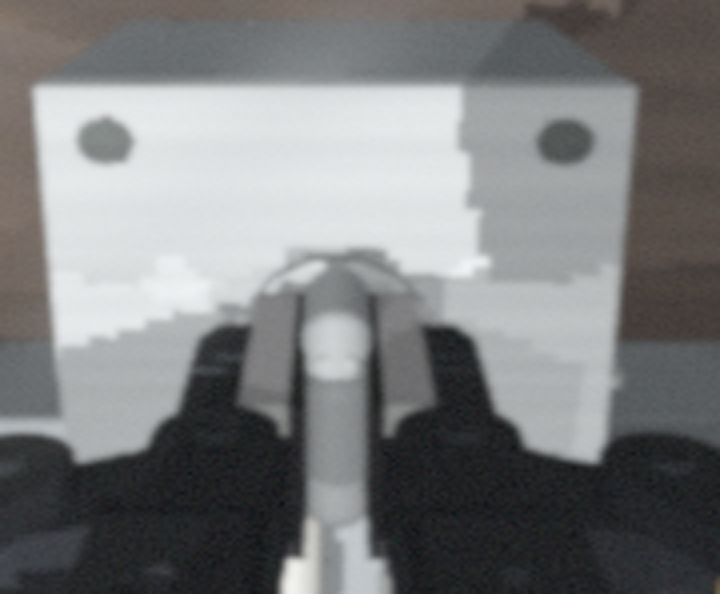

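Request:
carry_out([
  [0.1,0,0,0.6,0,0,-1],
  [0.15,0,0,-0.6,0,0,-1],
  [0.2,0,0,0.6,0,0,-1],
  [0.2,0,0,0,0,0,-1],
  [0.2,0,0,0,0,0,-1],
])

```text
time_s: 14.05
tcp_pos: [0.483, 0.1364, 0.0649]
tcp_rot: [-1.242, 1.187, 1.239]
wrist_force: [-12.5, -3.7, 43.7]
opening: 0.0067
```

Run:
```python
from h import *
st()
im,d=grab('side'); cv2.imwrite('pics/s.png',cv2.resize(im[130:210,250:340],None,fx=8,fy=7,interpolation=cv2.INTER_CUBIC)); 
im,d=grab('wrist'); P=cloud('wrist'); cv2.imwrite('pics/s2.png',cv2.resize(im[150:330,240:420],None,fx=4,fy=3.3,interpolation=cv2.INTER_CUBIC)); 
print([(v,P[v,324]) for v in range(222,250,3)])
```

```text
t 14.05 p [0.483  0.1364 0.0649] yaw 92.46407809125795 xdir [ 0.0019  0.     -1.    ] F [-12.4904  -3.6909  43.7028] T [-0.7133  2.5235 -0.2356] op 0.006739732558791582 q1,5,6 [ 0.1886  0.8495 -1.4249]
[(222, array([0.4689, 0.136 , 0.0756])), (225, array([0.4707, 0.136 , 0.0755])), (228, array([0.4719, 0.1361, 0.077 ])), (231, array([0.4727, 0.1361, 0.0793])), (234, array([0.4671, 0.1359, 0.0965])), (237, array([0.4675, 0.1359, 0.0993])), (240, array([0.4673, 0.1359, 0.1032])), (243, array([0.4676, 0.1359, 0.1058])), (246, array([0.4675, 0.1359, 0.1092])), (249, array([0.4684, 0.136 , 0.1103]))]
```

View pics/s2.png

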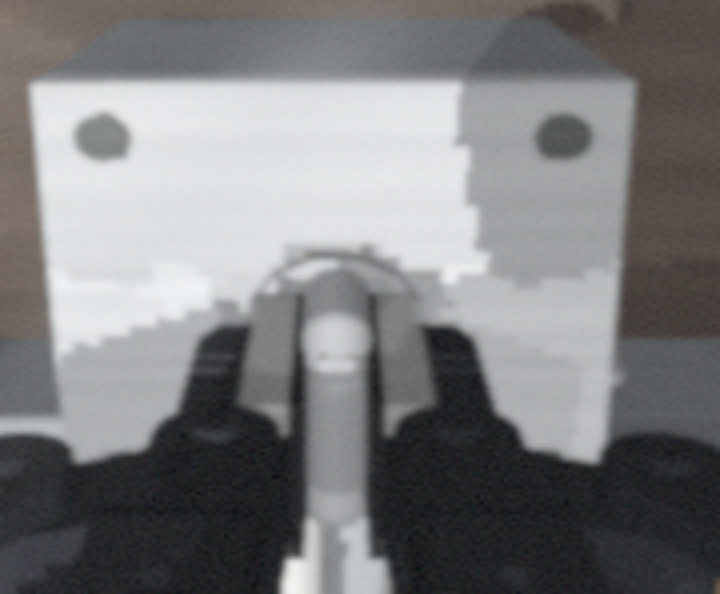

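The shoulder is seated: TCP stopped at 0.065 and the force rose to 44 N. Easing the push and turning clockwise (+ about tool x).

Request:
carry_out([
  [-0.1,0,0,0,0,0,-1],
  [-0.1,0,0,1.2,0,0,-1],
  [-0.1,0,0,2.4,0,0,-1],
  [-0.1,0,0,3.6,0,0,-1],
  [-0.1,0,0,4.8,0,0,-1],
], grip_force=110)

```text
time_s: 14.65
tcp_pos: [0.4827, 0.1364, 0.065]
tcp_rot: [-0.927, 1.362, 0.924]
wrist_force: [-6.1, -1.6, 25.0]
opening: 0.006
```

Run:
```python
from h import *
st()
```

```text
t 14.65 p [0.4827 0.1364 0.065 ] yaw 68.29728560592532 xdir [ 0.0029  0.     -1.    ] F [-6.0567 -1.6171 25.0453] T [-0.3329  1.3364  0.3089] op 0.006042557169644203 q1,5,6 [ 0.1889  0.8484 -1.0026]
```

Request:
carry_out([
  [0,0,0,1.2,0,0,-1],
  [0,0,0,2.4,0,0,-1],
  [0,0,0,3.6,0,0,-1],
  [0,0,0,4.8,0,0,-1],
  [0,0,0,6.0,0,0,-1],
])

```text
time_s: 15.15
tcp_pos: [0.4828, 0.1364, 0.065]
tcp_rot: [-0.524, 1.504, 0.522]
wrist_force: [-7.2, -2.0, 24.3]
opening: 0.0066
```

Request:
carry_out([
  [0,0,0,1.2,0,0,-1],
  [0,0,0,2.4,0,0,-1],
  [0,0,0,3.6,0,0,-1],
  [0,0,0,4.8,0,0,-1],
  [0,0,0,6.0,0,0,-1],
])

```text
time_s: 15.65
tcp_pos: [0.483, 0.1364, 0.065]
tcp_rot: [-0.114, 1.564, 0.114]
wrist_force: [-6.2, -1.2, 23.8]
opening: 0.0062
```

Run:
```python
from h import *
st()
im,d=grab('wrist'); cv2.imwrite('pics/t.png',cv2.resize(im,None,fx=1.2,fy=1.2)); 
im,d=grab('side'); cv2.imwrite('pics/t2.png',cv2.resize(im[130:210,250:340],None,fx=8,fy=7,interpolation=cv2.INTER_CUBIC)); 
im,d=grab('scene'); cv2.imwrite('pics/t3.png',cv2.resize(im[160:280,210:340],None,fx=5,fy=5))
```

```text
t 15.65 p [0.483  0.1364 0.065 ] yaw 8.314368214656078 xdir [ 0.0036  0.     -1.    ] F [-6.1728 -1.1679 23.7606] T [-0.2643  1.2592  0.3251] op 0.006165269797918278 q1,5,6 [0.189  0.8478 0.0444]
```

View pics/t.png

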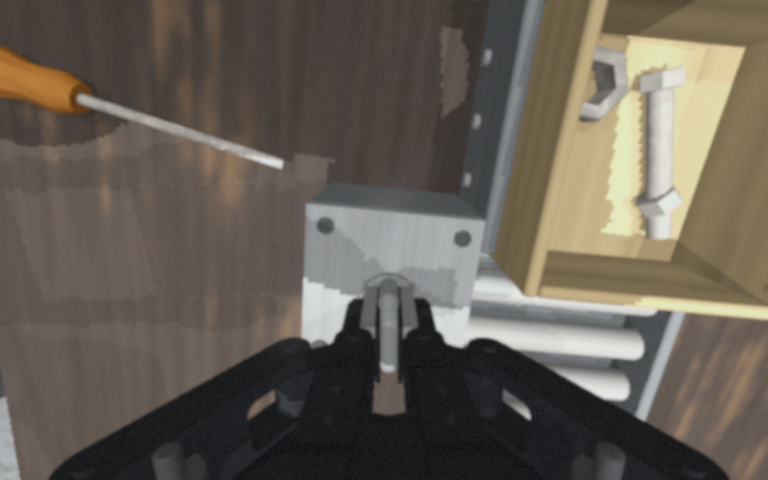

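View pics/t2.png

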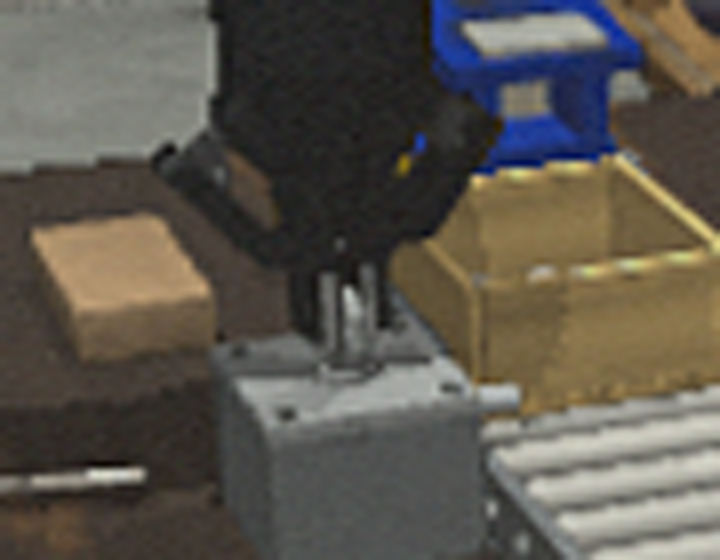

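View pics/t3.png

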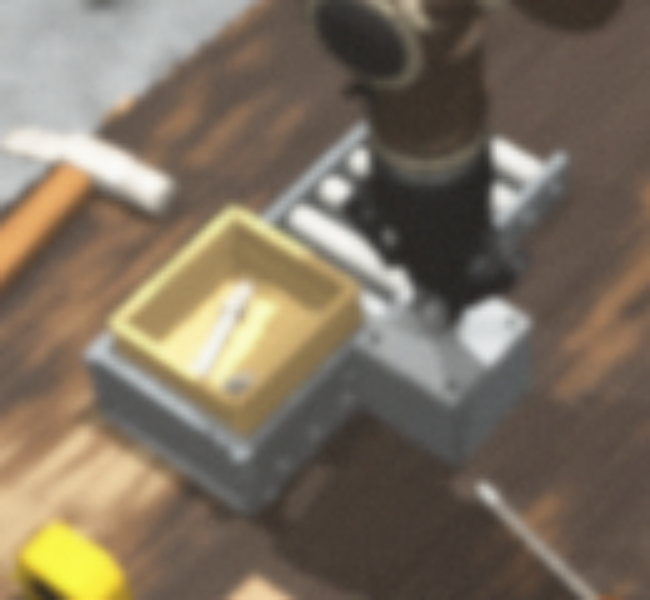

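The bolt is out behind the crate (side crop, about (495,395)). Turning on until the stop is felt.

Request:
carry_out([
  [0,0,0,0.5,0,0,-1],
  [0,0,0,1.0,0,0,-1],
  [0,0,0,1.4,0,0,-1],
  [0,0,0,1.4,0,0,-1],
  [0,0,0,1.4,0,0,-1],
])

```text
time_s: 16.3
tcp_pos: [0.4831, 0.1364, 0.065]
tcp_rot: [-0.021, 1.567, 0.021]
wrist_force: [-5.9, -1.5, 24.4]
opening: 0.0063
```

Run:
```python
from h import *
st()
```

```text
t 16.3 p [0.4831 0.1364 0.065 ] yaw 1.5220566343827544 xdir [ 0.0037  0.0002 -1.    ] F [-5.8722 -1.534  24.4359] T [-0.3045  1.2397  0.2079] op 0.006257285132767549 q1,5,6 [0.1888 0.8477 0.1627]
```

Request:
carry_out([
  [0,0,0,0.3,0,0,-1],
  [0,0,0,0.6,0,0,-1],
  [0,0,0,0.8,0,0,-1],
  [0,0,0,0.8,0,0,-1],
  [0,0,0,0.8,0,0,-1],
])

```text
time_s: 16.8
tcp_pos: [0.4831, 0.1365, 0.065]
tcp_rot: [0.033, 1.567, -0.033]
wrist_force: [-6.2, -0.8, 24.7]
opening: 0.0062
```

Run:
```python
from h import *
st()
im,d=grab('wrist'); cv2.imwrite('pics/u.png',cv2.resize(im[150:330,240:420],None,fx=4,fy=3.3,interpolation=cv2.INTER_CUBIC)); 
P=cloud('wrist')
k=P[(P[...,2]>.1)&(P[...,2]<.122)&(np.hypot(P[...,0]-.483,P[...,1]-.136)<.022)]
m=(P[...,2]>.112)&(P[...,2]<.120); m[:,:316]=0;m[:,333:]=0; k=P[m];k=k[np.hypot(k[:,0]-.483,k[:,1]-.136)<.022]; print(len(k),cv2.minAreaRect((k[:,:2]*1000).astype(np.float32)))
im,d=grab('side'); cv2.imwrite('pics/u2.png',cv2.resize(im[130:210,250:340],None,fx=8,fy=7,interpolation=cv2.INTER_CUBIC)); 
st()
```

```text
t 16.8 p [0.4831 0.1365 0.065 ] yaw -2.4135451014361915 xdir [ 0.0038 -0.     -1.    ] F [-6.1919 -0.784  24.7439] T [-0.2782  1.1993  0.4043] op 0.006165613612409919 q1,5,6 [0.189  0.8476 0.2318]
787 ((482.3450622558594, 135.95982360839844), (27.226455688476562, 7.03248929977417), 86.16942596435547)
t 16.9 p [0.4831 0.1364 0.065 ] yaw -2.413991935843114 xdir [ 0.0038 -0.     -1.    ] F [-6.0519 -1.4302 24.6014] T [-0.272   1.2181  0.44  ] op 0.006402392080291497 q1,5,6 [0.189  0.8476 0.2318]
```

View pics/u.png

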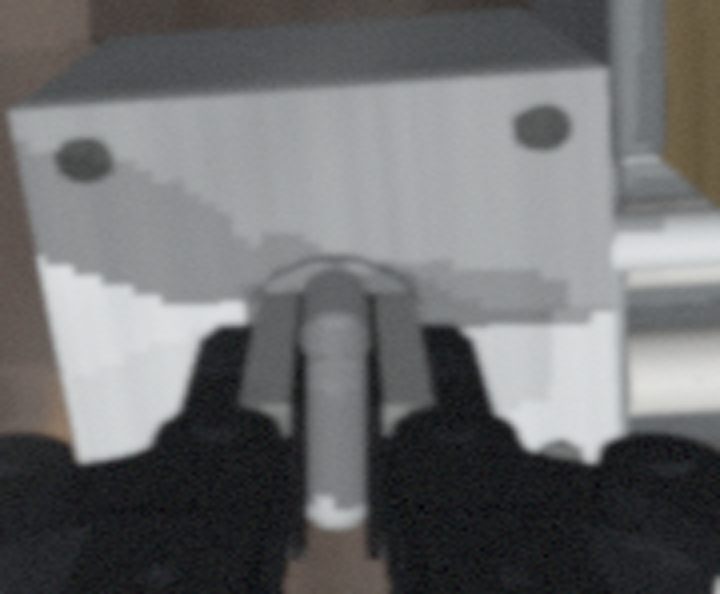

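View pics/u2.png

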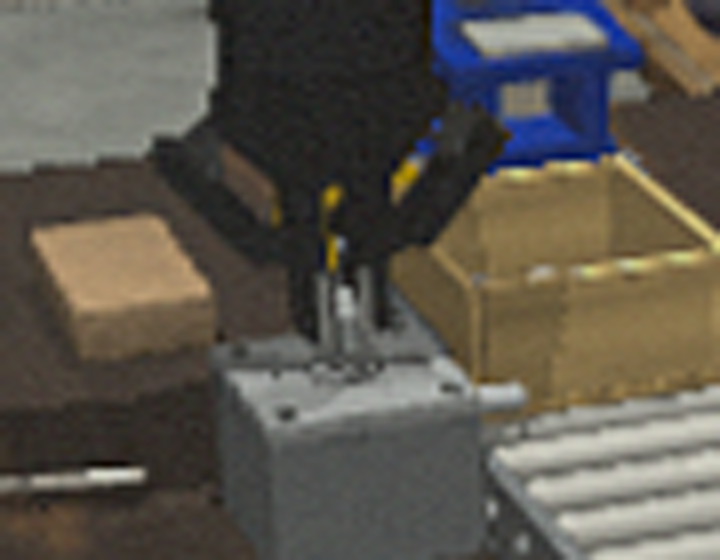

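Run:
```python
from h import *
print(plane('side',[(250+473/8,130+397/7),(250+527/8,130+394/7)],.05))
P=cloud('side'); print(P[185:189,305:322:2,0].round(3)); print(P[186,305:322:2,1].round(3))
im,d=grab('side'); Q=cloud('side')
for n,uv in dict(jar=(408,260),tape=(294,158),cork=(265,170)).items(): print(n,Q[uv[1],uv[0]])
im,d=grab('scene'); P=cloud('scene'); k=P[(abs(P[...,2]-.097)<.004)&(P[...,0]>.52)&(P[...,0]<.68)&(P[...,1]>.1)&(P[...,1]<.32)]; print(cv2.minAreaRect((k[:,:2]*1000).astype(np.float32)))
st()
```

```text
[[0.533  0.1387 0.05  ]
 [0.553  0.1345 0.05  ]]
[[0.511 0.517 0.522 0.539 0.545 0.55  0.563 0.568 0.575]
 [0.509 0.515 0.52  0.537 0.544 0.551 0.562 0.57  0.576]
 [0.509 0.514 0.521 0.537 0.543 0.549 0.562 0.569 0.576]
 [0.509 0.515 0.52  0.537 0.543 0.556 0.562 0.569 0.576]]
[0.099 0.097 0.096 0.131 0.135 0.135 0.151 0.157 0.155]
jar [ 0.622  -0.2973  0.0702]
tape [0.4871 0.1244 0.1559]
cork [0.4378 0.3481 0.0295]
((583.5828857421875, 218.241943359375), (112.3313980102539, 121.91104888916016), 2.469109296798706)
t 17.0 p [0.4831 0.1364 0.065 ] yaw -2.416795823697503 xdir [ 0.0038 -0.     -1.    ] F [-6.231  -0.635  23.9563] T [-0.2356  1.2152  0.4272] op 0.006359643368883643 q1,5,6 [0.189  0.8476 0.2318]
```

Run:
```python
from h import *
manip.close_job()
```

```text
the job is handed in; nothing more can be done
```

The crate is docked, the key is in the lock and held turned with the bolt out, and I handed the job in at about 17 s. The hand-in gave no verdict.

**What I did**
- I pushed the crate along the rollers until it met the back stop with about 20 N.
- I took the steel key out of its block, lowered it into the lock with small wiggles, and pressed it down to 44 N to seat the shoulder. I then eased the push to about 25 N.
- I turned the key clockwise and left the gripper holding it there, with the grip set to 110 N.

**Last checks**
- **Crate:** its centre measures about 78 mm along the station by the scene camera, against 74 mm at home. That is within that camera's error, and the crate is level in the bay.
- **Key:** it is upright, its shoulder is on the plate, and its axis is within about 1 mm of the keyhole.
- **Turn:** the tool turned 95°, so even with the full 0.15 rad of play the barrel should be at its stop. The moment about the key had risen to about 0.4 N m. The bolt tip is at x ≈ 0.553 m, against about 0.549 m expected when fully out.
- **Jar and cork:** they read within about 3 mm of where they started.

**What failed or disagreed**
- The first grasp closed just above the key. The depth pictures put the shut fingertips about 24 mm behind the reported TCP instead of the stated 11 mm ahead. I opened the gripper, went 31 mm lower and gripped properly.
- The tape measure was hidden behind the gripper in the final side view, so I could not measure it. It looked unmoved in the scene picture taken during the turn.

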